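# Rap the sample mounts out of their moulds and case them

### The arm

A 6-joint arm with a two-finger parallel gripper is mounted at the origin on the work surface; the furniture and walls round the work are solid. World frame = base frame: x ahead of the robot, y to its left, z up, the work surface at z = 0. Lengths are in mm, angles in degrees, forces in N, time in s.
With the tool pointing down it reaches from about 375 to 975 mm from the base axis. Payload 3.8 kg.
Tool frame: the origin (TCP) lies at the very end of the fingers, on their centre line; the grasp point (between the pads) lies 19 mm behind it; z points along the fingers, y is the direction in which the jaws open and shut (so a half turn about z gives the same grasp; the last joint's range is limited). The gripper opens to 85 mm and grips with 20 to 120 N. Pads are 22 mm wide; open, the fingers measure 114 mm over their backs; the gripper's body (76 mm by 85 mm) begins 54 mm behind the grasp point. The pads swing forward as they close: fully open they stand 13 mm farther back than shut.
Start: joints at [-70.468, 15.12, 91.902, -0, 72.978, -2.114], TCP at [248.986, -627.395, 231.28] pointing down, gripper open.
Joint ranges: [-150.88, 150.88], [-54.13, 125.18], [17.81, 147.31], [-75.09, 255.09], [0, 152.58], [-146.25, 146.25]. Speed limits (degrees/s): [147.25, 147.25, 180, 180, 180, 180].

### API

Orientations are given as [roll, pitch, yaw] about the fixed x, y, z axes, in that order (R = Rz(yaw) Ry(pitch) Rx(roll)).
In Python, from cell import read_state, grab_frame, close_job gives the robot as it stands. The module is installed in compiled form; this text tells all that it offers.
- The arm moves only by the tool apply_moves, never from a script. Its argument "plan" is a list of rows, each a list of 7 numbers: the shift along the tool's x, y, z as a fraction of full scale, then the turn, a rotation vector about the tool's x, y, z as a fraction of full scale, then the opening, from 0 (shut) to 1 (fully open). A call has 1 to 20 rows; each row is the pose to reach, as a shift and turn from the pose measured when the call began, along the tool's axes at that moment; what a row does not reach only later rows make up. Full scale, the value 1, is 30 cm for a shift and 90 degrees for a turn. A row lasts 1/10 s, in which the tool goes at most 50 mm and 8.59 degrees, less where a joint would pass 70% of its speed; a pose out of reach is approached as far as the arm can. A call with a number of a shift or a turn outside -1 to 1 is refused whole. A call with a gripper value outside its range is refused whole. The fingers move at their own pace and stop on an object; the grip force is fixed at half the most. Time passes only in rows, so rows that repeat a pose let the fingers close. It gives the time, the measured TCP pose, the force and the opening at its end, in the units of the state.
- read_state(): the state, without advancing time (a new reading comes with each control period).
- grab_frame(name): name is "scene" or "top"; returns a dict with "frame" (400x640x3 uint8, blue, green, red), "range_z" (400x640 float32, mm along the optical axis (not along the pixel's ray), 0 where there is no reading), "intrinsics" (3x3 intrinsics, pixels), "k1" (the pictures are not rectified: a ray, as slopes to the right and down, at radius r is drawn at 1 + k1 r^2 times it, then the intrinsics apply), "T" (4x4, takes a point from camera to world coordinates). Camera axes: x right, y up, looking along -z (the intrinsics and any distortion apply to the point x, -y, -z); pixel columns grow to the right and rows downward; lengths in mm; the calibration is good to about 2 mm. A picture is of the moment at which its call begins.
- close_job(): hands the job in, once; it reports no verdict.
The state is a dict: "time": time; "qpos": joint angles; "qd": joint speeds; "tau": joint torques, N m; "tcp_pos": TCP position; "tcp_rot": TCP orientation; "contact_force": force on the tool from outside, world axes, zero at the start; "ft_torque": the same for the moment, N m; "gripper_width": finger opening in mm.
Only numpy, scipy, OpenCV 4.12 (cv2) and the standard library are available. Lean on these libraries where they do the work, as an engineer would, in place of code of your own. Each camera call takes 0.05 s, during which the arm holds its last target.

### The job

Swing the latch of the grey sample case free and push its lid up past the balance point, so that it stays open by itself. Take each of the three upturned moulds, rap its mouth on something hard, best the wooden block, until the plaster mount wedged inside comes out (one of the moulds may be empty already), then put every mount into the case and stand every mould, mouth down as found, in the low white tray. Leave the lid open and the other things on the table where they are.

Things in the scene. Friction and masses are not known exactly. Their poses are not given: they have to be found in the camera images.
- case: grey plastic sample case, 160 (x) x 220 (y) x 70 mm high, walls and floor 5 mm, fixed to the table. Origin: centre of its underside; its own x axis points from the front (latch, pull tab) to the hinge at the back, y along its width, z up. With the lid open its whole inside (150 x 210 mm, floor 5 mm above the table, 65 mm deep) is free.
- lid (a joint): lid of the case: an 8 mm aluminium plate hinged along the case's back edge. 0 shut, grows as it opens, stop at 1.9 rad. About 0.15 kg, nearly free hinge: it balances about upright (1.55 rad); let go below that it falls shut, beyond it falls back against its stop and stays. It cannot open while the latch hook lies over it.
- lid_hinge (a point): middle of the lid's hinge line, which runs along the case's y axis, 84 mm behind the case's centre and 70 mm above the table.
- lid_tab (a point): grip point in the lid's black pull tab, mid-width, 25 mm out from the lid's front edge; 189 mm in front of the hinge line and 5 mm above it when shut. Its frame turns with the lid. The tab sticks out 37 mm, is 16 mm wide (along case y) and 12 mm thick, and overhangs the case's front wall with free space below.
- latch (a joint): steel latch lever, turns flat (vertical pivot) on a bracket at the case's front, right of the tab seen from the robot. Near 0 its hook arm lies over the lid edge. It grows as the peg end is swung towards the robot (clockwise from above), stop at 1.7 rad; the hook has left the lid from about 1.1 rad on. Stiff (about 0.7 N at the peg), stays where it is left.
- latch_pivot (a point): pivot of the latch lever: 94 mm in front of and 60 mm to the right (-y of the case) of the case's centre, 82 mm above the table.
- latch_peg (a point): grip point in the black upright peg at the free end of the latch lever, 58 mm from the pivot, 104 mm above the table. The peg is round, 14 mm thick; its top is 120 mm and the lever's upper face 89 mm above the table. At joint 0 the peg lies to the case's -y side of the pivot.
- block: wooden rapping block, 120 x 120 mm, top 30 mm above the table, fixed. Origin: centre of its underside; sides along its x and y axes. Each sharp rap of a mould's mouth on it (meeting it at about 0.2 to 0.4 m/s) lets the wedged mount creep down some; after one to six raps it drops onto the block inside the mould, and stays standing there when the mould is lifted straight off.
- tray: low white tray for the empty moulds, 120 (x) x 270 (y) mm outside, walls 4 mm thick and 22 mm high, floor 4 mm thick, fixed. Origin: centre of its underside. Its y axis runs along the long side: three moulds stand in a row at about 80 mm pitch.
- mould_a_mid (a point): centre (55 mm up) of a grey plastic casting mould standing mouth down: 110 mm high, round, 54 mm across from the closed top down to 38 mm above the mouth, then widening to a 65 mm skirt (the lowest 24 mm) at the open mouth; about 0.12 kg. z axis up through its closed end. Bore 44 mm. May be empty from the start.
- mount_a_mid (a point): centre of the sample mount in mould_a: a plaster cylinder 40 mm in diameter and 55 mm long, about 0.15 kg, axis z. While wedged it hangs with its underside about 18 mm (its centre about 45 mm) above the mould's mouth, held by three stiff catches; lifting, carrying or setting down the mould does not free it. Absent if its mould is empty.
- mould_b_mid (a point): centre (55 mm up) of a grey plastic casting mould standing mouth down: 110 mm high, round, 54 mm across from the closed top down to 38 mm above the mouth, then widening to a 65 mm skirt (the lowest 24 mm) at the open mouth; about 0.12 kg. z axis up through its closed end. Bore 44 mm. May be empty from the start.
- mount_b_mid (a point): centre of the sample mount in mould_b: a plaster cylinder 40 mm in diameter and 55 mm long, about 0.15 kg, axis z. While wedged it hangs with its underside about 18 mm (its centre about 45 mm) above the mould's mouth, held by three stiff catches; lifting, carrying or setting down the mould does not free it. Absent if its mould is empty.
- mould_c_mid (a point): centre (55 mm up) of a grey plastic casting mould standing mouth down: 110 mm high, round, 54 mm across from the closed top down to 38 mm above the mouth, then widening to a 65 mm skirt (the lowest 24 mm) at the open mouth; about 0.12 kg. z axis up through its closed end. Bore 44 mm. May be empty from the start.
- mount_c_mid (a point): centre of the sample mount in mould_c: a plaster cylinder 40 mm in diameter and 55 mm long, about 0.15 kg, axis z. While wedged it hangs with its underside about 18 mm (its centre about 45 mm) above the mould's mouth, held by three stiff catches; lifting, carrying or setting down the mould does not free it. Absent if its mould is empty.
- loupe: black eye loupe, 32 mm, 27 mm high; bystander, origin at the centre of its underside. To be left alone.
- bottle_blue: small white bottle with a blue band, 42 mm, 75 mm high; bystander, origin at the centre of its underside. To be left alone.
- bottle_cream: small bottle with a cream band, 34 mm, 50 mm high; bystander, origin at the centre of its underside. To be left alone.

How it is judged:
By the outcome, as a careful person would: the job done as asked, in the order asked, and still so for the second after the job is handed in, with the robot touching nothing.
Of mount_a, mount_b, mount_c only 2 to 3 are there at a start; the rules pass over those that are not, and their reading is None.
At some moment in a run one of mount_a, mount_b, mount_c may be knocked a few centimetres aside while the robot is not near it.
Once in a run the grip may slacken for a moment while it holds something.
It also fails if it takes over 208 s, if anything falls off the work surface, if the arm or the gripper's body presses on something with over 40 N, if the wrist force passes 120 N, or if a joint passes its speed limit or range.

## Working session

There is one attempt and no reset: what is moved stays moved. The work goes in short steps, Python scripts to look and compute and a tool call to move; the robot and the scene stay as the last step left them, time stands still between calls to the robot, and variables do not carry over. Pictures are saved under pics/ and viewed, and the job is handed in when it is done.

Besides the shell and the picture viewer there is one more tool, called after ">>>" by a JSON object that holds its "api" and its "payload", one argument or row to a line. apply_moves: Moves the arm, as the interface text tells. Its arguments: {"type":"object","properties":{"plan":{"type":"array","items":{"type":"array","items":{"type":"number"}}}},"required":["plan"]}

```bash
mkdir -p pics; ls
python3 - <<'E'
from cell import read_state, grab_frame
import cv2
print(read_state())
for n in("scene","top"):
    f=grab_frame(n); cv2.imwrite(f"pics/{n}0.png",f["frame"]); print(n,f["intrinsics"],f["k1"],f["T"])
E
```

```text
pics
{'time': 0.0, 'qpos': array([-7.04671288e+01,  1.51689040e+01,  9.19823875e+01,  1.05749596e-03,
        7.29776722e+01, -2.11507432e+00]), 'qd': array([ 0.0414726 ,  0.09726284,  0.03937095, -0.04088303,  0.00684787,
        0.05196369]), 'tau': array([-1.48533774e-03, -5.15117204e+01, -3.67315221e+01, -5.98315910e-04,
        1.31745322e-02,  9.77348975e-06]), 'tcp_pos': array([ 248.75552116, -626.69346595,  229.95434444]), 'tcp_rot': array([-1.79871161e+02, -5.76939245e-03,  2.16476284e+01]), 'contact_force': array([ 0.11257334, -0.04841895,  0.34145729]), 'ft_torque': array([-0.010043  ,  0.00641949, -0.00063484]), 'gripper_width': 85.51767759183161}
scene [[432.21922962   0.         317.80102639]
 [  0.         432.21922962 196.77036545]
 [  0.           0.           1.        ]] -0.08979057345479587 [[-6.36282465e-01  5.73276330e-01 -5.16235290e-01 -7.30181161e+01]
 [-7.71288095e-01 -4.86692206e-01  4.10177243e-01  4.46624438e+02]
 [-1.61027879e-02  6.59154721e-01  7.51834925e-01  9.67993011e+02]
 [ 0.00000000e+00  0.00000000e+00  0.00000000e+00  1.00000000e+00]]
top [[361.36578559   0.         318.37230725]
 [  0.         361.36578559 198.43072986]
 [  0.           0.           1.        ]] -0.010117555424486727 [[-7.74746488e-02  9.70124745e-01 -2.29903583e-01  3.10245454e+02]
 [-9.96993576e-01 -7.56688475e-02  1.66744064e-02  8.22046860e+00]
 [-1.22028490e-03  2.30504239e-01  9.73070556e-01  1.07878824e+03]
 [ 0.00000000e+00  0.00000000e+00  0.00000000e+00  1.00000000e+00]]
```

View pics/scene0.png

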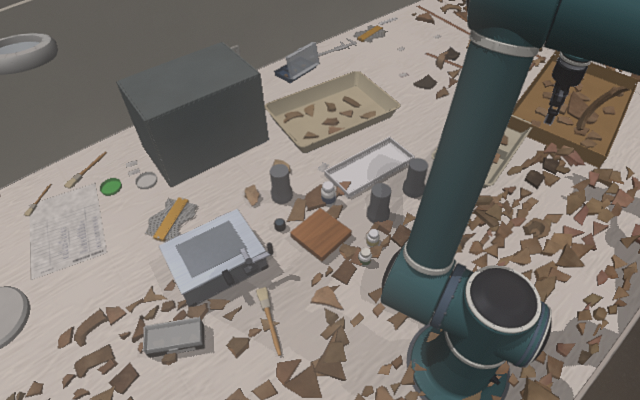

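View pics/top0.png

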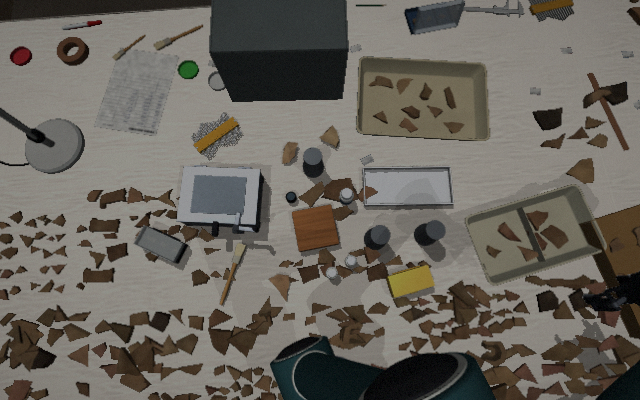

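```bash
cat > h.py <<'E'
import numpy as np, cv2
from cell import read_state, grab_frame
from scipy.spatial.transform import Rotation as R
def slopes(f,u,v):
    K=f["intrinsics"]; x=(np.asarray(u,float)-K[0,2])/K[0,0]; y=(np.asarray(v,float)-K[1,2])/K[1,1]
    x0,y0=x.copy(),y.copy()
    for _ in range(10):
        s=1+f["k1"]*(x*x+y*y); x=x0/s; y=y0/s
    return x,y
def plane(f,u,v,z):
    x,y=slopes(f,u,v); d=np.stack([x,-y,-np.ones_like(x)],-1)@f["T"][:3,:3].T; o=f["T"][:3,3]
    t=(z-o[2])/d[...,2]; return o+d*t[...,None]
def cloud(f):
    v,u=np.mgrid[0:400,0:640]; x,y=slopes(f,u,v); z=f["range_z"]
    p=np.stack([x*z,-y*z,-z],-1)@f["T"][:3,:3].T+f["T"][:3,3]; p[z<=0]=np.nan; return p
def proj(f,p):
    p=np.atleast_2d(p); c=(p-f["T"][:3,3])@f["T"][:3,:3]; x=c[:,0]/-c[:,2]; y=-c[:,1]/-c[:,2]
    s=1+f["k1"]*(x*x+y*y); K=f["intrinsics"]; return np.stack([K[0,0]*x*s+K[0,2],K[1,1]*y*s+K[1,2]],-1)
def crop(f,name,x0,y0,x1,y1,k):
    im=cv2.resize(f["frame"][y0:y1,x0:x1],None,fx=k,fy=k,interpolation=cv2.INTER_CUBIC); cv2.imwrite("pics/"+name,im)
E
python3 - <<'E'
from h import *
for n in("scene","top"):
    f=grab_frame(n); np.savez(f"{n}0.npz",**{k:f[k] for k in f})
    if n=="top": crop(f,"top0c.png",170,130,470,290,2.6)
    else: crop(f,"scene0c.png",140,120,440,310,2.6)
    p=cloud(f); z=p[...,2]
    print(n,np.nanmedian(z))
    # height image
    m=((z>8)&(z<200)).astype(np.uint8)
    h=np.clip(np.nan_to_num(z),0,130)/130*255
    cv2.imwrite(f"pics/h_{n}.png",cv2.applyColorMap(h.astype(np.uint8),cv2.COLORMAP_JET))
E
```

```text
scene 2.6320294607460255
top 1.6050908267110344
```

View pics/top0c.png

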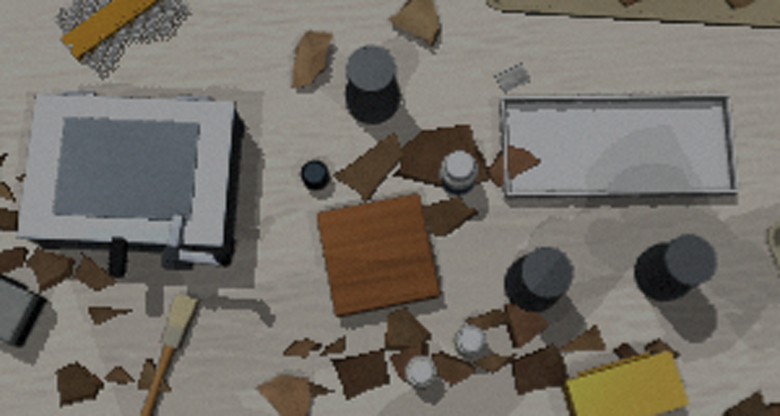

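View pics/scene0c.png

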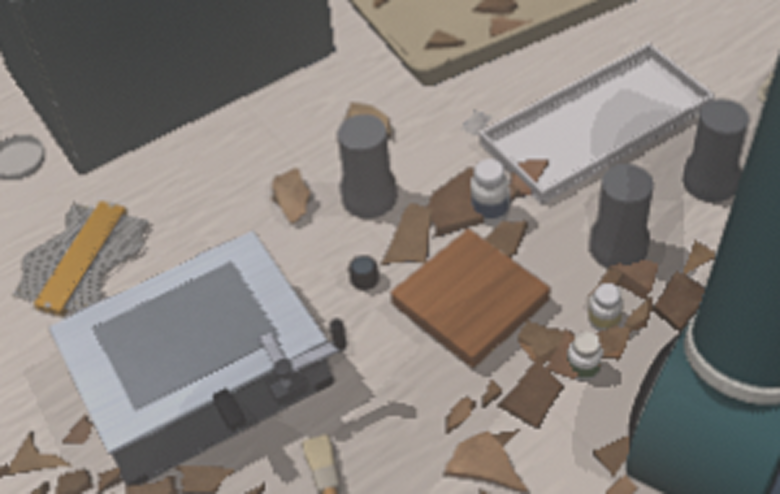

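View pics/h_top.png

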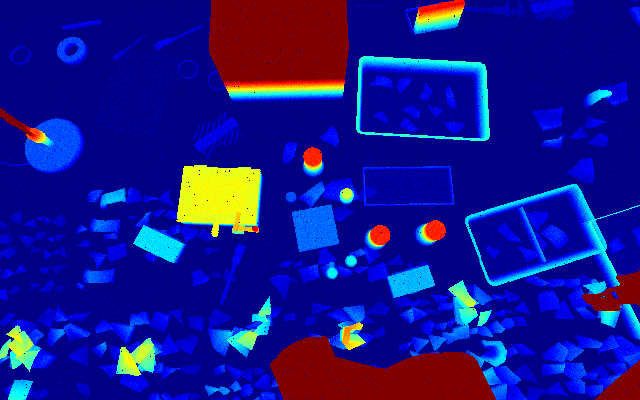

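Run:
```python
from h import *
for n in("top","scene"):
    f=dict(np.load(f"{n}0.npz")); p=cloud(f); z=p[...,2]; X,Y=p[...,0],p[...,1]
    roi=(X>400)&(X<850)&(Y>-420)&(Y<420)
    def comps(m,amin,name,zt,zmed=True):
        k,l,s,c=cv2.connectedComponentsWithStats(m.astype(np.uint8))
        for i in range(1,k):
            if s[i,4]<amin: continue
            mm=l==i; cnt=max(cv2.findContours(mm.astype(np.uint8),0,1)[0],key=len).reshape(-1,2).astype(np.float32)
            w=plane(f,cnt[:,0],cnt[:,1],zt)[:,:2].astype(np.float32)
            r=cv2.minAreaRect(w); (cx,cy),rad=cv2.minEnclosingCircle(w)
            print(n,name,s[i,4],"rect",np.round(r[0],1),np.round(r[1],1),round(r[2],1),"circ",round(cx,1),round(cy,1),round(rad,1),"zmed",round(float(np.nanmedian(z[mm])),1), "mean",np.round(plane(f,c[i][0],c[i][1],zt)[:2],1))
    comps(roi&(z>100)&(z<125),30,"mouldtop",110)
    comps(roi&(z>60)&(z<85),10,"lid/bottle",75)
    comps(roi&(z>35)&(z<56),10,"cream?",50)
    comps(roi&(z>22)&(z<36),60,"block/loupe",30)
    hsv=cv2.cvtColor(f["frame"],cv2.COLOR_BGR2HSV)
    m=(hsv[...,1]<50)&(hsv[...,2]>140)&roi
    comps(cv2.morphologyEx(m.astype(np.uint8),cv2.MORPH_CLOSE,np.ones((3,3)))*0+((z>14)&(z<26)&roi),60,"tray rim",22)
```

```text
top mouldtop 282 rect [663.  -1.] [53.5 53.6] 66.3 circ 662.5 0.2 28.6 zmed 109.2 mean [662.7  -0.8]
top mouldtop 326 rect [ 428.8 -315.9] [54.7 51.7] 85.5 circ 427.6 -315.6 28.1 zmed 109.6 mean [ 427.9 -316. ]
top mouldtop 318 rect [ 426.9 -166. ] [50.6 52.6] 39.3 circ 427.0 -165.7 27.2 zmed 109.7 mean [ 426.7 -165.7]
top lid/bottle 49 rect [644.9   0. ] [49.9 23. ] 89.1 circ 654.8 -0.1 25.0 zmed 71.3 mean [6.428e+02 1.000e-01]
top lid/bottle 4452 rect [564.9 276.7] [226.4 206.4] 83.0 circ 580.9 275.0 137.3 zmed 79.6 mean [578.4 275.5]
top lid/bottle 106 rect [556.4 -89.8] [30.6 33.3] 40.8 circ 555.8 -90.1 16.9 zmed 73.7 mean [555.8 -89.6]
top lid/bottle 53 rect [ 422.4 -298.2] [51.4 23.8] 17.3 circ 426.0 -309.5 25.7 zmed 73.1 mean [ 420.9 -296.5]
top lid/bottle 29 rect [470.8 225.5] [32.4 10.7] 70.4 circ 475.3 223.9 16.2 zmed 64.7 mean [471.6 226.2]
top lid/bottle 28 rect [ 417.1 -147.1] [45.6 12.9] 26.8 circ 420.0 -152.8 22.8 zmed 74.3 mean [ 416.5 -146.4]
top cream? 125 rect [ 784.2 -160.1] [120.8  53.6] 24.9 circ 794.9 -183.2 60.4 zmed 53.7 mean [ 782.2 -160.2]
top cream? 33 rec
[... 5593 characters left out ...]
 128.2] 86.4 circ 577.6 -281.4 148.0 zmed 19.8 mean [ 575.7 -269.6]
scene tray rim 171 rect [712.4  72.1] [37.3 70.2] 75.4 circ 710.3 64.2 36.3 zmed 17.4 mean [716.5  71.4]
scene tray rim 263 rect [570.2 -61.7] [76.9 83.6] 6.9 circ 571.1 -67.5 48.3 zmed 17.7 mean [573.6 -59.7]
scene tray rim 70 rect [652.6  11.5] [64.6 38.1] 46.0 circ 659.0 6.4 33.4 zmed 21.8 mean [645.6  13.4]
scene tray rim 131 rect [559.8  22.2] [45.  50.9] 31.3 circ 564.1 26.1 28.9 zmed 21.0 mean [561.2  24.6]
scene tray rim 172 rect [436.7  33.4] [166.   88.3] 53.3 circ 468.0 10.1 83.1 zmed 20.0 mean [435.   33.7]
scene tray rim 106 rect [506.2 341.5] [106.   11.1] 85.1 circ 506.2 341.5 53.1 zmed 20.3 mean [507.1 344. ]
```

Run:
```python
from h import *
for n in("top","scene"):
    f=dict(np.load(f"{n}0.npz")); p=cloud(f); z=p[...,2]; X,Y=p[...,0],p[...,1]
    m=((z>73)&(z<82)&(X>450)&(X<700)&(Y>120)&(Y<420)).astype(np.uint8)
    m=cv2.morphologyEx(m,cv2.MORPH_CLOSE,np.ones((3,3)))
    m=cv2.morphologyEx(m,cv2.MORPH_OPEN,np.ones((9,9)))
    c=max(cv2.findContours(m,0,1)[0],key=len).reshape(-1,2)
    w=plane(f,c[:,0],c[:,1],78)[:,:2].astype(np.float32); r=cv2.minAreaRect(w)
    print(n,r,cv2.boxPoints(r).round(1).tolist())
    q=((z>112)&(z<130)&(X>430)&(X<520)&(Y>140)&(Y<200)); v,u=np.nonzero(q)
    if len(u): print("peg",len(u),plane(f,u.mean(),v.mean(),120),np.nanmean(p[q],0))
    hsv=cv2.cvtColor(f["frame"],cv2.COLOR_BGR2HSV)
    q=(hsv[...,2]<60)&(X>440)&(X<500)&(Y>245)&(Y<320)&(z>60); v,u=np.nonzero(q)
    if len(u): print("tab",len(u),plane(f,u.mean(),v.mean(),80),np.nanmean(p[q],0), np.nanmin(p[q],0),np.nanmax(p[q],0))
    # tray quad
    q=(z>14)&(z<26)&(X>500)&(X<660)&(Y>-430)&(Y<-135); k,l,s,_=cv2.connectedComponentsWithStats(q.astype(np.uint8)); i=1+s[1:,4].argmax()
    v,u=np.nonzero(l==i); r=cv2.minAreaRect(plane(f,u,v,22)[:,:2].astype(np.float32)); print("tray",r)
    q=((z>26)&(z<34)&(X>390)&(X<545)&(Y>-90)&(Y<100)).astype(np.uint8); q=cv2.morphologyEx(q,cv2.MORPH_OPEN,np.ones((9,9)));v,u=np.nonzero(q);r=cv2.minAreaRect(plane(f,u,v,30)[:,:2].astype(np.float32)); print("block",r)
    # small bottles
    q=((z>30)&(z<60)&(X>350)&(X<430)&(Y>-120)&(Y<30)).astype(np.uint8);k,l,s,c=cv2.connectedComponentsWithStats(q)
    for i in range(1,k):
        if s[i,4]>8: print("sb",s[i,4],plane(f,c[i,0],c[i,1],50)[:2].round(),np.nanmax(z[l==i]))
```

```text
top ((582.1548461914062, 274.0547790527344), (224.79269409179688, 169.05905151367188), 83.11347961425781) [[484.79998779296875, 172.60000610351562], [652.5999755859375, 152.3000030517578], [679.5999755859375, 375.5], [511.70001220703125, 395.79998779296875]]
peg 24 [468.75813661 168.53082651 120.        ] [468.94512435 168.714946   118.87863971]
tab 93 [481.09179134 284.7201854   80.        ] [481.16529429 284.78231081  79.73183909] [462.00495263 266.15653398  71.77471587] [499.81828341 296.64960644  84.58517768]
tray ((579.877197265625, -282.8721923828125), (270.8247375488281, 120.88214111328125), 86.47911834716797)
block ((462.8822937011719, 0.13908767700195312), (113.5013198852539, 108.8389892578125), 85.55621337890625)
sb 68 [421.  -3.] 34.57121175310908
sb 9 [423. -49.] 33.44319967513775
sb 113 [367. -86.] 54.69592047519109
sb 30 [358. -30.] 51.06890418649277
scene ((574.9249877929688, 274.2485046386719), (225.24945068359375, 177.60292053222656), 83.25962829589844) [[473.5, 172.8000030517578], [649.9000244140625, 152.0], [676.2999877929688, 375.70001220703125], [500.0, 396.5]]
peg 33 [466.65462775 170.79783503 120.        ] [467.80886463 170.20767478 118.19047782]
tab 7 [481.21760429 285.08936962  80.        ] [481.58742695 284.98368303  79.66473968] [462.02831705 278.78986811  76.89966021] [498.31263388 293.62219808  81.49604962]
tray ((576.9840698242188, -280.32257080078125), (277.4679870605469, 128.204345703125), 86.42642974853516)
block ((472.7176818847656, 8.502418518066406), (121.08979797363281, 117.47811126708984), 9.153764724731445)
sb 18 [416. -26.] 34.35710448516511
sb 127 [361. -79.] 52.40051207964859
sb 36 [413.   9.] 33.77853383301294
sb 10 [408.  33.] 33.73604041745102
sb 14 [352. -20.] 35.7271192324888
```

```bash
cat >> h.py <<'E'
def rel(pos,yaw=None,rpy=None):
    s=read_state(); R0=R.from_euler('xyz',s["tcp_rot"],degrees=True)
    R1=R.from_euler('xyz',rpy if rpy is not None else [180,0,s["tcp_rot"][2] if yaw is None else yaw],degrees=True)
    d=R0.inv().apply(np.asarray(pos,float)-s["tcp_pos"])/300; r=(R0.inv()*R1).as_rotvec()/(np.pi/2)
    return np.r_[d,r].round(3).tolist(), int(np.ceil(max(np.linalg.norm(d)*6,np.linalg.norm(r)*90/8.59)))
def st():
    s=read_state(); print("t",round(s["time"],2),"tcp",s["tcp_pos"].round(1),s["tcp_rot"].round(1),"F",s["contact_force"].round(1),"w",round(s["gripper_width"],1),"q",s["qpos"].round(0))
CC=np.array([577,275.]); CX=np.array([.993,-.1184]); CY=np.array([.1184,.993])
def case(x,y,z): return np.r_[CC+x*CX+y*CY,z]
E
python3 -c "
from h import *
print(rel([380,-400,270],40)); print(case(-94,-118,0))"
```

```text
([0.685, -0.542, -0.131, -0.001, -0.0, -0.204], 6)
[469.6868 168.9556   0.    ]
```

>>> {"api": "apply_moves", "payload": {
  "plan": [
    [0.685, -0.542, -0.13, 0, 0, -0.2, 0.45],
    [0.685, -0.542, -0.13, 0, 0, -0.2, 0.45],
    [0.685, -0.542, -0.13, 0, 0, -0.2, 0.45],
    [0.685, -0.542, -0.13, 0, 0, -0.2, 0.45],
    [0.685, -0.542, -0.13, 0, 0, -0.2, 0.45],
    [0.685, -0.542, -0.13, 0, 0, -0.2, 0.45],
    [0.685, -0.542, -0.13, 0, 0, -0.2, 0.45]
  ]
}}

```text
time: 0.9
tcp_pos: [381.1, -398.4, 270.3]
tcp_rot: [-180.0, -0.0, 39.9]
contact_force: [0.9, -0.8, -0.5]
gripper_width: 38.5
```

```bash
python3 -c "
from h import *
st();print(rel([460,-120,260],65))"
```

```text
t 0.9 tcp [ 381.1 -398.4  270.3] [-180.    -0.    39.9] F [ 0.9 -0.8 -0.5] w 38.5 q [-49.   0. 104.   0.  75.   1.]
([0.797, -0.544, 0.035, -0.0, -0.0, -0.279], 6)
```

>>> {"api": "apply_moves", "payload": {
  "plan": [
    [0.797, -0.544, 0.035, 0, 0, -0.28, 0.45],
    [0.797, -0.544, 0.035, 0, 0, -0.28, 0.45],
    [0.797, -0.544, 0.035, 0, 0, -0.28, 0.45],
    [0.797, -0.544, 0.035, 0, 0, -0.28, 0.45],
    [0.797, -0.544, 0.035, 0, 0, -0.28, 0.45],
    [0.797, -0.544, 0.035, 0, 0, -0.28, 0.45],
    [0.797, -0.544, 0.035, 0, 0, -0.28, 0.45]
  ]
}}

```text
time: 1.6
tcp_pos: [460.8, -117.1, 259.5]
tcp_rot: [-180.0, -0.1, 65.3]
contact_force: [-0.4, -0.7, 0.1]
gripper_width: 38.5
```

```bash
python3 -c "
from h import *
st();print(rel([468.5,169.5,180],83))"
```

```text
t 1.6 tcp [ 460.8 -117.1  259.5] [-1.80e+02 -1.00e-01  6.53e+01] F [-0.4 -0.7  0.1] w 38.5 q [-17.  -8. 113.   0.  75.   7.]
([0.878, -0.376, 0.267, -0.0, -0.001, -0.197], 6)
```

>>> {"api": "apply_moves", "payload": {
  "plan": [
    [0.878, -0.376, 0.267, 0, 0, -0.197, 0.45],
    [0.878, -0.376, 0.267, 0, 0, -0.197, 0.45],
    [0.878, -0.376, 0.267, 0, 0, -0.197, 0.45],
    [0.878, -0.376, 0.267, 0, 0, -0.197, 0.45],
    [0.878, -0.376, 0.267, 0, 0, -0.197, 0.45],
    [0.878, -0.376, 0.267, 0, 0, -0.197, 0.45],
    [0.878, -0.376, 0.267, 0, 0, -0.197, 0.45],
    [0.878, -0.376, 0.267, 0, 0, -0.197, 0.45]
  ]
}}

```text
time: 2.4
tcp_pos: [468.6, 168.8, 179.0]
tcp_rot: [-179.9, -0.0, 83.1]
contact_force: [-0.2, -0.0, 0.1]
gripper_width: 38.3
```

```bash
python3 -c "
from h import *
st();print(rel([468.5,169.5,93],83))
f=grab_frame('scene');crop(f,'a1.png',140,180,340,330,4)"
```

```text
t 2.4 tcp [468.6 168.8 179. ] [-179.9   -0.    83.1] F [-0.2 -0.   0.1] w 38.3 q [ 17.  -2. 116.   0.  65.  24.]
([0.002, -0.0, 0.287, -0.001, -0.0, 0.001], 2)
```

View pics/a1.png

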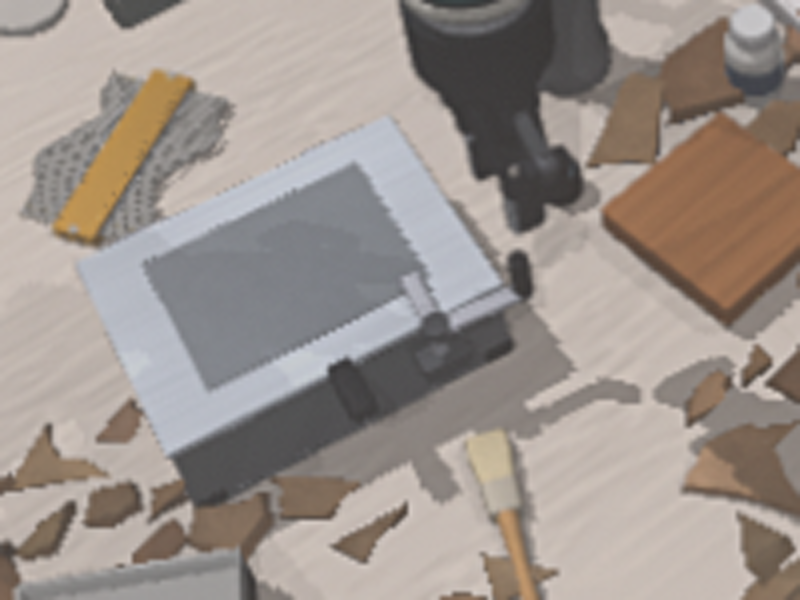

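>>> {"api": "apply_moves", "payload": {
  "plan": [
    [0.002, 0, 0.15, 0, 0, 0, 0.45],
    [0.002, 0, 0.22, 0, 0, 0, 0.45],
    [0.002, 0, 0.285, 0, 0, 0, 0.45],
    [0.002, 0, 0.285, 0, 0, 0, 0.45],
    [0.002, 0, 0.285, 0, 0, 0, 0.1],
    [0.002, 0, 0.285, 0, 0, 0, 0.0],
    [0.002, 0, 0.285, 0, 0, 0, 0],
    [0.002, 0, 0.285, 0, 0, 0, 0]
  ]
}}

```text
time: 3.25
tcp_pos: [470.4, 167.9, 95.7]
tcp_rot: [179.9, 0.0, 83.0]
contact_force: [0.6, -6.8, 3.4]
gripper_width: 11.9
```

```bash
python3 -c "
from h import *
st()
s=read_state(); p0=s['tcp_pos'][:2]; a0=None
piv=case(-94,-60,0)[:2]; r=p0-piv; print(piv,r,np.hypot(*r)); 
a0=np.arctan2(r@-CX, r@-CY); print('th0',a0)
for th in np.arange(.1,1.46,.15):
    q=piv+58*(-np.sin(th)*CX-np.cos(th)*CY); print(round(th,2),rel([*q,93],83)[0][:3])"
```

```text
t 3.25 tcp [470.4 167.9  95.7] [179.9   0.   83. ] F [ 0.6 -6.8  3.4] w 11.9 q [ 17.   3. 121.  -0.  56.  24.]
[476.554  226.5496] [ -6.17157275 -58.68457091] 59.00819581066974
th0 -0.013894343477429088
0.1 [0.004, -0.022, 0.009]
0.25 [0.009, -0.051, 0.009]
0.4 [0.018, -0.078, 0.009]
0.55 [0.032, -0.104, 0.009]
0.7 [0.048, -0.127, 0.009]
0.85 [0.069, -0.148, 0.009]
1.0 [0.092, -0.166, 0.009]
1.15 [0.117, -0.18, 0.009]
1.3 [0.144, -0.189, 0.009]
1.45 [0.173, -0.195, 0.008]
```

>>> {"api": "apply_moves", "payload": {
  "plan": [
    [0.008, -0.022, 0.005, 0, 0, 0, 0],
    [0.013, -0.051, 0.005, 0, 0, 0, 0],
    [0.022, -0.078, 0.005, 0, 0, 0, 0],
    [0.035, -0.104, 0.005, 0, 0, 0, 0],
    [0.051, -0.127, 0.005, 0, 0, 0, 0],
    [0.071, -0.148, 0.005, 0, 0, 0, 0],
    [0.094, -0.166, 0.005, 0, 0, 0, 0],
    [0.118, -0.18, 0.005, 0, 0, 0, 0],
    [0.145, -0.189, 0.005, 0, 0, 0, 0],
    [0.173, -0.195, 0.005, 0, 0, 0, 0],
    [0.173, -0.195, 0.005, 0, 0, 0, 0]
  ]
}}

```text
time: 4.35
tcp_pos: [422.8, 228.1, 95.8]
tcp_rot: [179.3, -0.2, 83.1]
contact_force: [9.6, 0.3, -4.3]
gripper_width: 11.8
```

```bash
python3 -c "
from h import *
st()
f=grab_frame('scene');crop(f,'a2.png',140,180,340,330,4)"
```

```text
t 4.35 tcp [422.8 228.1  95.8] [179.3  -0.2  83.1] F [ 9.6  0.3 -4.3] w 11.8 q [ 26.   1. 123.  -0.  55.  33.]
```

View pics/a2.png

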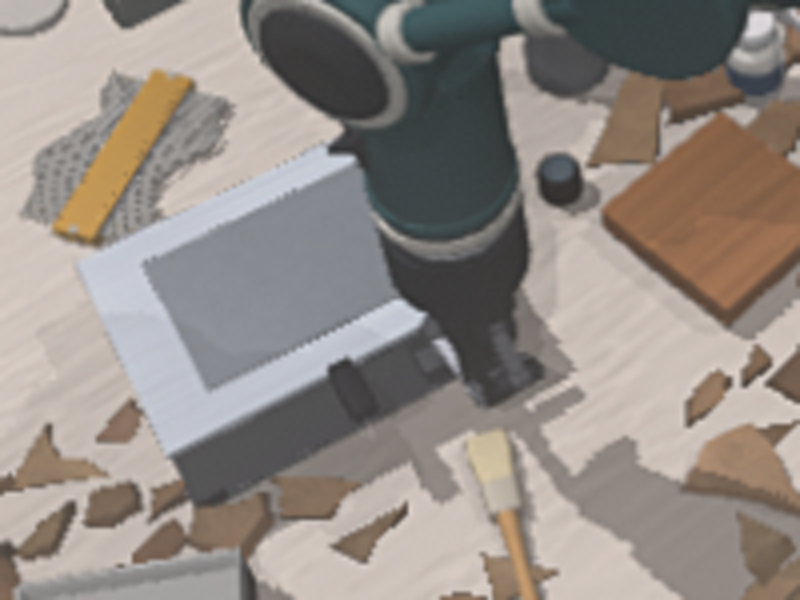

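```bash
python3 -c "
from h import *
print(rel([422,228,200],83)); print(rel([*case(-107,0,180)],173.2))
print(case(-107,0,0))"
```

```text
([0.001, 0.001, -0.347, 0.007, -0.002, 0.001], 3)
([0.217, 0.138, -0.278, 0.008, 0.004, -1.001], 11)
[470.749  287.6688   0.    ]
```

>>> {"api": "apply_moves", "payload": {
  "plan": [
    [0, 0, 0, 0, 0, 0, 0.4],
    [0, 0, 0, 0, 0, 0, 0.4],
    [0, 0, 0, 0, 0, 0, 0.4],
    [0, 0, -0.15, 0, 0, 0, 0.4],
    [0, 0, -0.28, 0, 0, 0, 0.4],
    [0.217, 0.138, -0.28, 0, 0, -0.2, 0.4],
    [0.217, 0.138, -0.28, 0, 0, -0.4, 0.4],
    [0.217, 0.138, -0.28, 0, 0, -0.6, 0.4],
    [0.217, 0.138, -0.28, 0, 0, -0.8, 0.4],
    [0.217, 0.138, -0.28, 0, 0, -1, 0.4],
    [0.217, 0.138, -0.28, 0, 0, -1, 0.4],
    [0.217, 0.138, -0.28, 0, 0, -1, 0.4],
    [0.217, 0.138, -0.28, 0, 0, -1, 0.4],
    [0.217, 0.138, -0.28, 0, 0, -1, 0.4],
    [0.217, 0.138, -0.28, 0, 0, -1, 0.4],
    [0.217, 0.138, -0.28, 0, 0, -1, 0.4]
  ]
}}

```text
time: 6.0
tcp_pos: [470.1, 287.5, 180.3]
tcp_rot: [179.8, 0.6, 173.4]
contact_force: [-0.4, -0.7, -0.5]
gripper_width: 34.0
```

```bash
python3 -c "
from h import *
st()
f=grab_frame('scene');crop(f,'a3.png',140,180,340,330,4)
print(rel(case(-107,0,58),173.2))"
```

```text
t 6.0 tcp [470.1 287.5 180.3] [179.8   0.6 173.4] F [-0.4 -0.7 -0.5] w 34.0 q [ 29.   4. 111.  -0.  65. -54.]
([0.002, -0.001, 0.408, 0.002, 0.007, 0.003], 3)
```

View pics/a3.png

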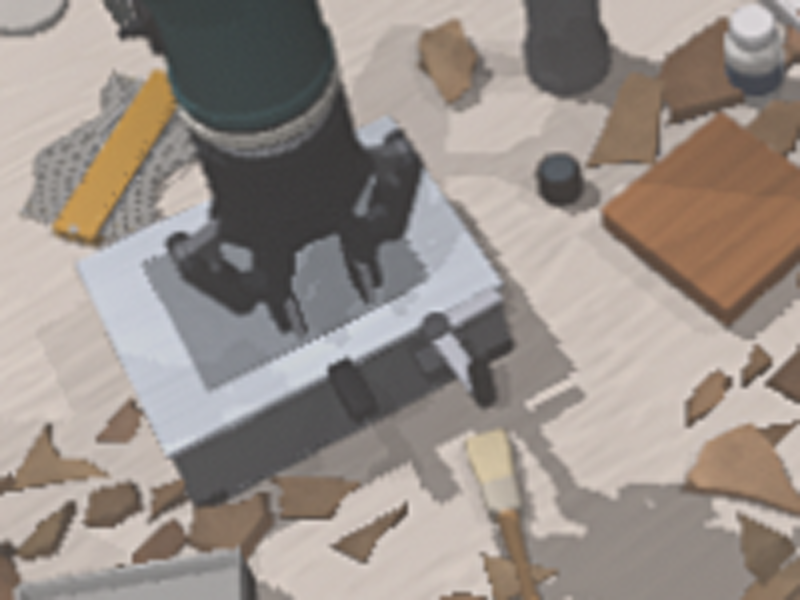

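>>> {"api": "apply_moves", "payload": {
  "plan": [
    [0.002, -0.001, 0.15, 0, 0.007, 0, 0.4],
    [0.002, -0.001, 0.28, 0, 0.007, 0, 0.4],
    [0.002, -0.001, 0.35, 0, 0.007, 0, 0.4],
    [0.002, -0.001, 0.408, 0, 0.007, 0, 0.4],
    [0.002, -0.001, 0.408, 0, 0.007, 0, 0.4],
    [0.002, -0.001, 0.408, 0, 0.007, 0, 0],
    [0.002, -0.001, 0.408, 0, 0.007, 0, 0],
    [0.002, -0.001, 0.408, 0, 0.007, 0, 0],
    [0.002, -0.001, 0.408, 0, 0.007, 0, 0]
  ]
}}

```text
time: 6.95
tcp_pos: [471.0, 288.1, 58.9]
tcp_rot: [179.7, 0.0, 173.4]
contact_force: [-1.5, 1.8, -0.8]
gripper_width: 14.7
```

```bash
python3 -c "
from h import *
st()
# radius of grasp: point 19 above tcp
s=read_state(); g=s['tcp_pos']+[0,0,19]; h=case(84,0,70)
rx=(g[:2]-h[:2])@CX; rz=g[2]-70; L=np.hypot(rx,rz); a=np.arctan2(rz,-rx); print('L',L,'a0',a,'y',(g[:2]-h[:2])@CY)
for th in np.arange(.1,1.75,.1):
    x=84-L*np.cos(a+th); z=70+L*np.sin(a+th)-19; yo=(g[:2]-CC)@CY
    print(round(th,2),rel(case(x,yo,z),173.2)[0])"
```

```text
t 6.95 tcp [471.  288.1  58.9] [179.7   0.  173.4] F [-1.5  1.8 -0.8] w 14.7 q [ 29.  12. 116.   0.  52. -55.]
L 190.95037362365855 a0 0.04133940590034425 y 0.46589220654991337
0.1 [-0.006, 0.0, -0.063, 0.003, 0.0, 0.003]
0.2 [-0.018, 0.0, -0.126, 0.003, 0.0, 0.003]
0.3 [-0.036, 0.001, -0.187, 0.003, 0.0, 0.003]
0.4 [-0.06, 0.001, -0.246, 0.003, 0.0, 0.003]
0.5 [-0.091, 0.001, -0.302, 0.003, 0.0, 0.003]
0.6 [-0.126, 0.001, -0.354, 0.003, 0.0, 0.003]
0.7 [-0.167, 0.001, -0.403, 0.003, 0.0, 0.003]
0.8 [-0.212, 0.001, -0.448, 0.003, 0.0, 0.003]
0.9 [-0.261, 0.001, -0.488, 0.003, 0.0, 0.003]
1.0 [-0.315, 0.001, -0.523, 0.003, 0.0, 0.003]
1.1 [-0.371, 0.001, -0.552, 0.003, 0.0, 0.003]
1.2 [-0.43, 0.001, -0.576, 0.003, 0.0, 0.003]
1.3 [-0.491, 0.001, -0.593, 0.003, 0.0, 0.003]
1.4 [-0.554, 0.0, -0.605, 0.003, 0.0, 0.003]
1.5 [-0.617, 0.0, -0.61, 0.003, 0.0, 0.003]
1.6 [-0.681, -0.0, -0.608, 0.003, 0.0, 0.003]
1.7 [-0.744, -0.0, -0.601, 0.003, 0.0, 0.003]
```

>>> {"api": "apply_moves", "payload": {
  "plan": [
    [-0.002, 0, -0.03, 0, 0, 0, 0],
    [-0.006, 0, -0.063, 0, 0, 0, 0],
    [-0.011, 0, -0.095, 0, 0, 0, 0],
    [-0.018, 0, -0.126, 0, 0, 0, 0],
    [-0.027, 0, -0.157, 0, 0, 0, 0],
    [-0.036, 0, -0.187, 0, 0, 0, 0]
  ]
}}

```text
time: 7.55
tcp_pos: [482.4, 286.7, 116.0]
tcp_rot: [179.7, 0.1, 173.4]
contact_force: [4.1, 2.7, -5.5]
gripper_width: 14.9
```

```bash
python3 -c "
from h import *
st()
f=grab_frame('scene');crop(f,'a4.png',140,150,340,330,4)"
```

```text
t 7.55 tcp [482.4 286.7 116. ] [1.797e+02 1.000e-01 1.734e+02] F [ 4.1  2.7 -5.5] w 14.9 q [ 28.   8. 113.   0.  59. -55.]
```

View pics/a4.png

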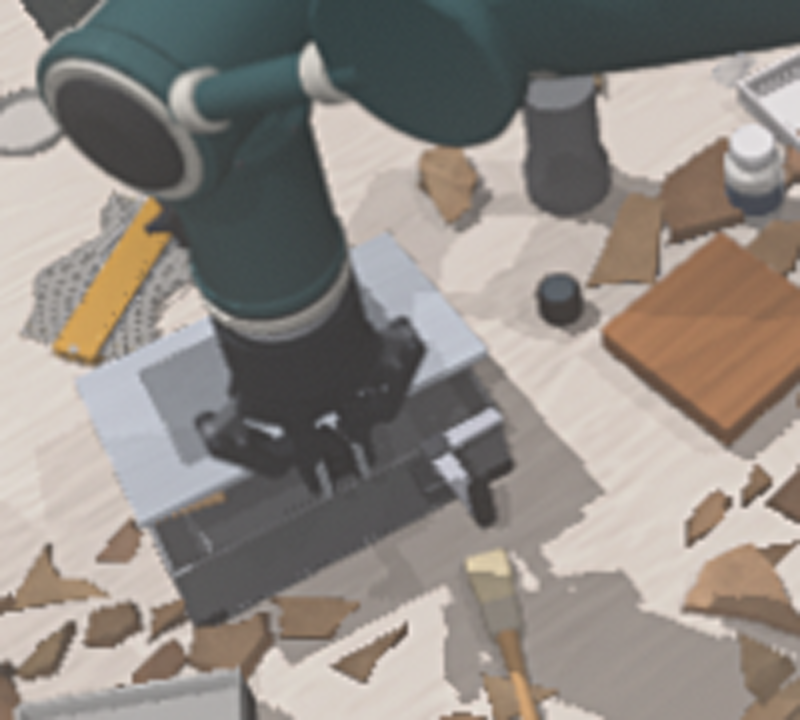

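```bash
python3 -c "
from h import *
L,a,yo=190.95,0.0413,0.47
for th in np.arange(.4,1.81,.1):
    x=84-L*np.cos(a+th); z=70+L*np.sin(a+th)-19
    print(round(th,2),rel(case(x,yo,z),173.2)[0][:3])"
```

```text
0.4 [-0.02, 0.0, -0.05]
0.5 [-0.05, 0.0, -0.106]
0.6 [-0.086, 0.0, -0.159]
0.7 [-0.126, 0.0, -0.208]
0.8 [-0.172, 0.0, -0.252]
0.9 [-0.221, 0.0, -0.292]
1.0 [-0.275, 0.0, -0.327]
1.1 [-0.331, 0.0, -0.356]
1.2 [-0.39, 0.0, -0.379]
1.3 [-0.452, 0.0, -0.397]
1.4 [-0.514, -0.0, -0.408]
1.5 [-0.578, -0.0, -0.413]
1.6 [-0.641, -0.001, -0.411]
1.7 [-0.704, -0.001, -0.404]
1.8 [-0.766, -0.001, -0.39]
```

>>> {"api": "apply_moves", "payload": {
  "plan": [
    [-0.02, 0, -0.05, 0, 0, 0, 0],
    [-0.05, 0, -0.106, 0, 0, 0, 0],
    [-0.086, 0, -0.159, 0, 0, 0, 0],
    [-0.126, 0, -0.208, 0, 0, 0, 0],
    [-0.172, 0, -0.252, 0, 0, 0, 0],
    [-0.221, 0, -0.292, 0, 0, 0, 0],
    [-0.275, 0, -0.327, 0, 0, 0, 0],
    [-0.331, 0, -0.356, 0, 0, 0, 0],
    [-0.39, 0, -0.379, 0, 0, 0, 0],
    [-0.452, 0, -0.397, 0, 0, 0, 0],
    [-0.514, 0, -0.408, 0, 0, 0, 0],
    [-0.578, 0, -0.413, 0, 0, 0, 0],
    [-0.641, 0, -0.411, 0, 0, 0, 0],
    [-0.704, 0, -0.404, 0, 0, 0, 0],
    [-0.766, 0, -0.39, 0, 0, 0, 0],
    [-0.766, 0, -0.39, 0, 0, 0, 0]
  ]
}}

```text
time: 9.2
tcp_pos: [713.6, 259.0, 237.2]
tcp_rot: [179.7, 0.3, 173.4]
contact_force: [-1.1, 0.2, 4.5]
gripper_width: 14.6
```

```bash
python3 -c "
from h import *
st()
f=grab_frame('scene');crop(f,'a5.png',140,150,340,330,4)"
```

```text
t 9.2 tcp [713.6 259.  237.2] [179.7   0.3 173.4] F [-1.1  0.2  4.5] w 14.6 q [ 18.  24.  80.   0.  76. -65.]
```

View pics/a5.png

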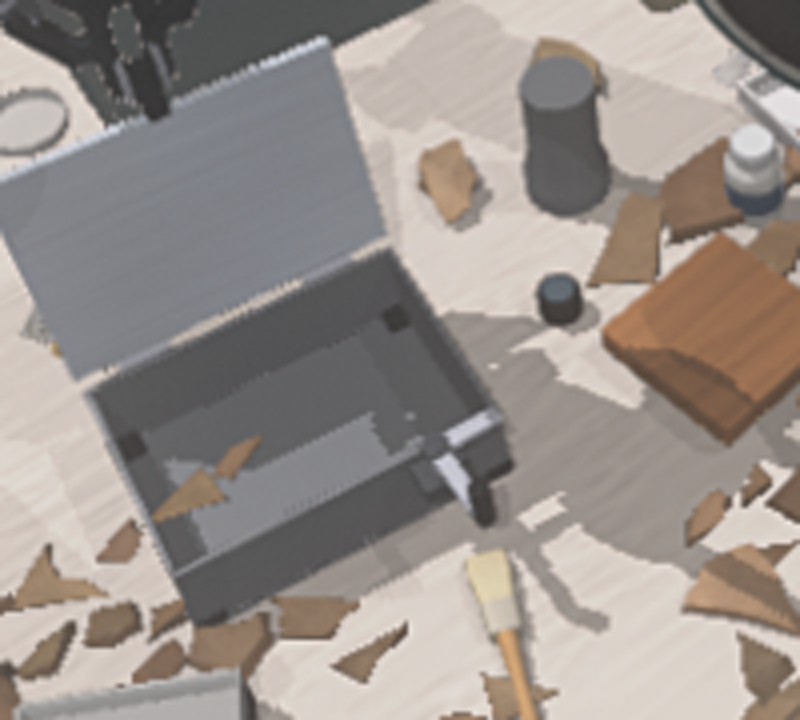

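>>> {"api": "apply_moves", "payload": {
  "plan": [
    [0, 0, 0, 0, 0, 0, 0.5],
    [0, 0, 0, 0, 0, 0, 0.5],
    [0, 0, 0, 0, 0, 0, 0.5],
    [0, 0, -0.1, 0, 0, 0, 0.5],
    [0, 0, -0.25, 0, 0, 0, 0.5],
    [0, 0, -0.35, 0, 0, 0, 0.9],
    [0, 0, -0.35, 0, 0, 0, 1]
  ]
}}

```text
time: 9.95
tcp_pos: [714.3, 259.3, 350.4]
tcp_rot: [179.4, 0.9, 173.4]
contact_force: [0.5, 0.2, 0.8]
gripper_width: 70.3
```

```bash
python3 -c "
from h import *
st()
f=grab_frame('scene');crop(f,'a6.png',140,130,340,330,3)"
```

```text
t 9.95 tcp [714.3 259.3 350.4] [179.4   0.9 173.4] F [0.5 0.2 0.8] w 70.3 q [ 18.  22.  71.   0.  86. -65.]
```

View pics/a6.png

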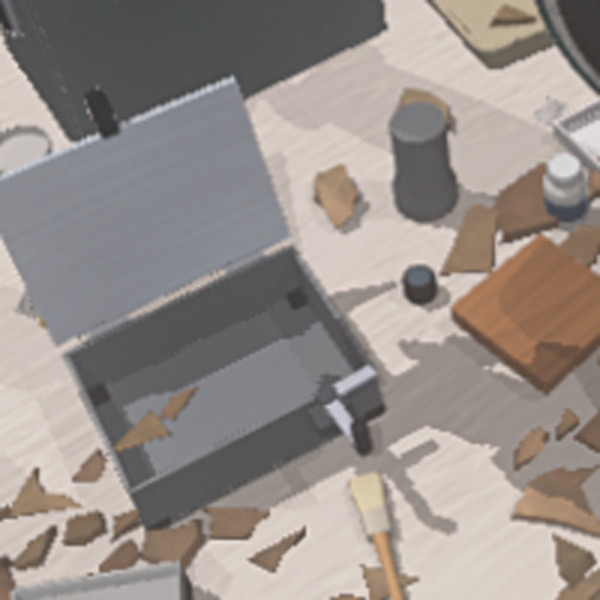

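```bash
python3 -c "
from h import *
print(rel([661.5,0.5,270],90))"
```

```text
([0.076, -0.878, 0.249, 0.009, 0.002, 0.927], 10)
```

>>> {"api": "apply_moves", "payload": {
  "plan": [
    [0.076, -0.878, 0.1, 0.009, 0, 0.927, 1],
    [0.076, -0.878, 0.1, 0.009, 0, 0.927, 1],
    [0.076, -0.878, 0.249, 0.009, 0, 0.927, 1],
    [0.076, -0.878, 0.249, 0.009, 0, 0.927, 1],
    [0.076, -0.878, 0.249, 0.009, 0, 0.927, 1],
    [0.076, -0.878, 0.249, 0.009, 0, 0.927, 1],
    [0.076, -0.878, 0.249, 0.009, 0, 0.927, 1],
    [0.076, -0.878, 0.249, 0.009, 0, 0.927, 1],
    [0.076, -0.878, 0.249, 0.009, 0, 0.927, 1],
    [0.076, -0.878, 0.249, 0.009, 0, 0.927, 1],
    [0.076, -0.878, 0.249, 0.009, 0, 0.927, 1],
    [0.076, -0.878, 0.249, 0.009, 0, 0.927, 1]
  ]
}}

```text
time: 11.2
tcp_pos: [660.6, 0.6, 268.4]
tcp_rot: [180.0, 0.1, 90.1]
contact_force: [-0.3, 0.7, -0.6]
gripper_width: 85.3
```

```bash
python3 -c "
from h import *
st()
print(rel([661.5,0.5,66],90))
f=grab_frame('scene');crop(f,'a7.png',140,100,440,330,2.6)"
```

```text
t 11.2 tcp [6.606e+02 6.000e-01 2.684e+02] [1.80e+02 1.00e-01 9.01e+01] F [-0.3  0.7 -0.6] w 85.3 q [-2. 12. 91. -0. 76. -2.]
([0.001, 0.003, 0.675, 0.0, 0.001, 0.001], 5)
```

View pics/a7.png

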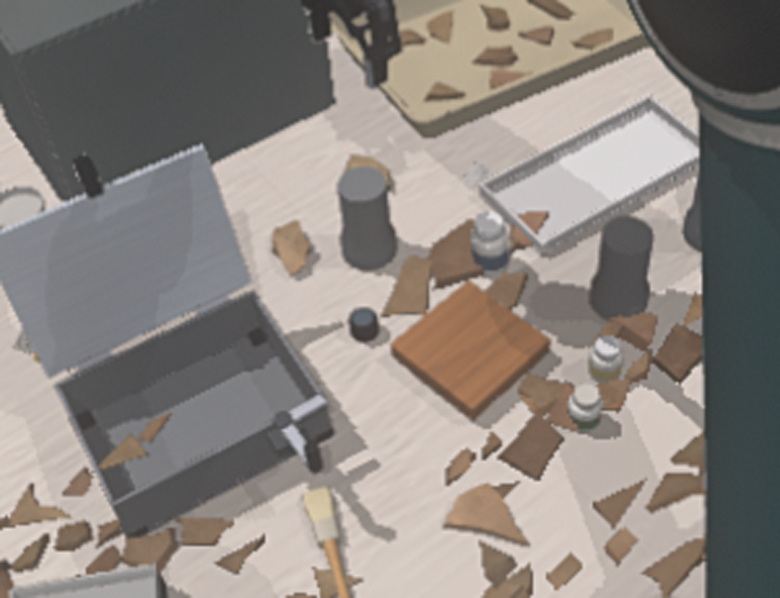

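>>> {"api": "apply_moves", "payload": {
  "plan": [
    [0, 0.003, 0.167, 0, 0, 0, 1],
    [0, 0.003, 0.333, 0, 0, 0, 1],
    [0, 0.003, 0.45, 0, 0, 0, 1],
    [0, 0.003, 0.56, 0, 0, 0, 1],
    [0, 0.003, 0.63, 0, 0, 0, 1],
    [0, 0.003, 0.675, 0, 0, 0, 1],
    [0, 0.003, 0.675, 0, 0, 0, 1],
    [0, 0.003, 0.675, 0, 0, 0, 0.4],
    [0, 0.003, 0.675, 0, 0, 0, 0.2],
    [0, 0.003, 0.675, 0, 0, 0, 0],
    [0, 0.003, 0.675, 0, 0, 0, 0],
    [0, 0.003, 0.675, 0, 0, 0, 0]
  ]
}}

```text
time: 12.45
tcp_pos: [664.9, -0.0, 69.2]
tcp_rot: [179.6, 0.1, 90.1]
contact_force: [3.1, -0.5, 6.0]
gripper_width: 54.3
```

```bash
python3 -c "
from h import *
st()
print(rel([661.5,0.5,140],90));print(rel([472,8,140],90))"
```

```text
t 12.45 tcp [664.9  -0.   69.2] [1.796e+02 1.000e-01 9.010e+01] F [ 3.1 -0.5  6. ] w 54.3 q [ -2.  22. 102.  -0.  56.  -2.]
([0.001, -0.01, -0.236, 0.005, 0.002, 0.001], 2)
([0.028, -0.641, -0.241, 0.005, 0.002, 0.001], 5)
```

>>> {"api": "apply_moves", "payload": {
  "plan": [
    [0, 0, -0.05, 0.004, 0, 0, 0],
    [0, 0, -0.12, 0.004, 0, 0, 0],
    [0, 0, -0.24, 0.004, 0, 0, 0],
    [0, -0.15, -0.24, 0.004, 0, 0, 0],
    [0.01, -0.3, -0.24, 0.004, 0, 0, 0],
    [0.028, -0.45, -0.24, 0.004, 0, 0, 0],
    [0.028, -0.56, -0.24, 0.004, 0, 0, 0],
    [0.028, -0.641, -0.24, 0.004, 0, 0, 0],
    [0.028, -0.641, -0.24, 0.004, 0, 0, 0],
    [0.028, -0.641, -0.24, 0.004, 0, 0, 0],
    [0.028, -0.641, -0.24, 0.004, 0, 0, 0]
  ]
}}

```text
time: 13.55
tcp_pos: [472.7, 8.1, 139.7]
tcp_rot: [179.9, 0.1, 90.1]
contact_force: [-0.1, 0.4, -3.3]
gripper_width: 53.9
```

```bash
python3 -c "
from h import *
F=[]
for i in range(8):
    f=grab_frame('top'); F.append(read_state()['contact_force'])
print(np.mean(F,0),np.std(F,0))
st();crop(f,'b1.png',170,130,470,290,2.6)"
```

```text
[-0.01498478  0.09250878 -2.61308434] [0.60900022 0.27879818 0.35817543]
t 13.95 tcp [472.3   8.1 139.5] [1.799e+02 1.000e-01 9.010e+01] F [-0.2 -0.2 -3.4] w 54.8 q [ -2.  -3. 122.  -0.  61.  -2.]
```

View pics/b1.png

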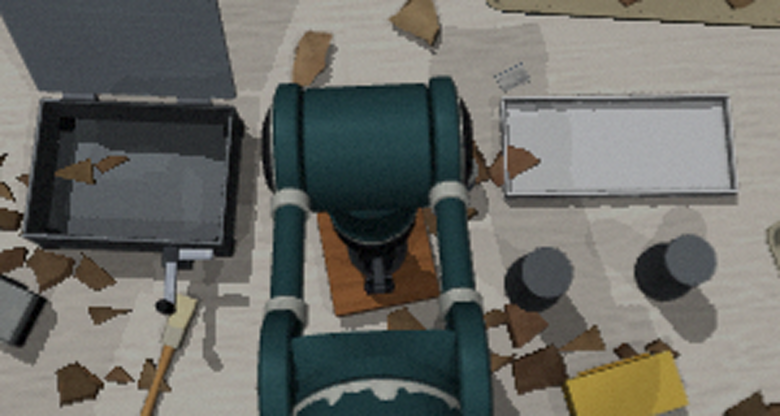

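>>> {"api": "apply_moves", "payload": {
  "plan": [
    [0, 0, 0.04, 0, 0, 0, 0],
    [0, 0, 0.145, 0, 0, 0, 0],
    [0, 0, 0.145, 0, 0, 0, 0]
  ]
}}

```text
time: 14.25
tcp_pos: [474.8, 7.8, 95.8]
tcp_rot: [179.7, 0.2, 90.1]
contact_force: [1.5, -0.9, -0.2]
gripper_width: 54.5
```

```bash
python3 -c "
from h import *
st()"
```

```text
t 14.25 tcp [474.8   7.8  95.8] [179.7   0.2  90.1] F [ 1.5 -0.9 -0.2] w 54.5 q [ -2.   1. 124.  -0.  55.  -2.]
```

>>> {"api": "apply_moves", "payload": {
  "plan": [
    [0, 0, -0.1, 0, 0, 0, 0],
    [0, 0, -0.1, 0, 0, 0, 0],
    [0, 0, 0.015, 0, 0, 0, 0],
    [0, 0, 0.015, 0, 0, 0, 0],
    [0, 0, -0.1, 0, 0, 0, 0],
    [0, 0, -0.1, 0, 0, 0, 0],
    [0, 0, 0.015, 0, 0, 0, 0],
    [0, 0, 0.015, 0, 0, 0, 0]
  ]
}}

```text
time: 15.05
tcp_pos: [477.7, 7.6, 91.0]
tcp_rot: [179.3, 0.2, 90.1]
contact_force: [1.3, -0.5, 2.8]
gripper_width: 54.4
```

>>> {"api": "apply_moves", "payload": {
  "plan": [
    [0, 0, -0.06, 0, 0, 0, 0],
    [0, 0, -0.13, 0, 0, 0, 0],
    [0, 0, -0.13, 0, 0, 0, 0]
  ]
}}

```text
time: 15.35
tcp_pos: [478.9, 7.7, 131.2]
tcp_rot: [179.1, 0.2, 90.1]
contact_force: [1.0, 1.1, -0.5]
gripper_width: 54.5
```

```bash
cat >> h.py <<'E'
def wt(n=4):
    F=[]
    for i in range(n): f=grab_frame('top'); F.append(read_state()['contact_force'])
    print("F",np.mean(F,0).round(2)); st(); return f
E
python3 -c "
from h import *
wt()"
```

```text
F [ 0.28  0.21 -1.55]
t 15.55 tcp [476.    7.8 128.2] [179.4   0.2  90.1] F [ 0.2  0.4 -1.1] w 54.3 q [ -2.  -2. 122.  -0.  59.  -2.]
```

```bash
python3 -c "
from h import *
wt(6)
f=grab_frame('scene');crop(f,'b2.png',240,150,400,290,4)"
```

```text
F [-0.03  0.08 -1.28]
t 15.85 tcp [476.9   7.8 129.4] [179.4   0.2  90.1] F [ 0.1  0.5 -1.6] w 54.2 q [ -2.  -2. 122.  -0.  59.  -2.]
```

View pics/b2.png

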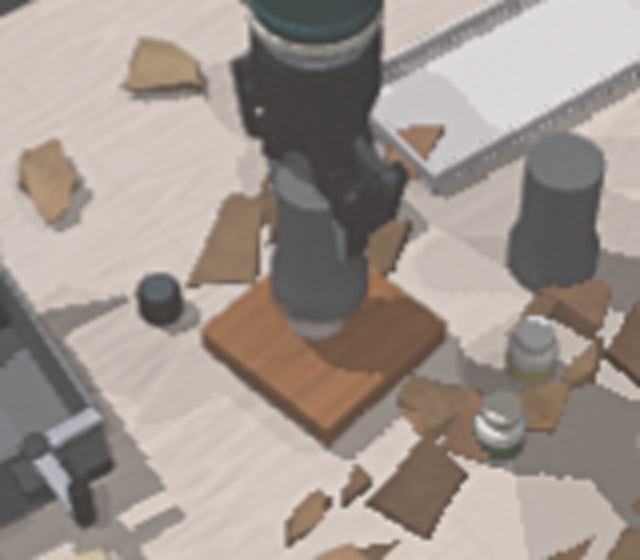

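>>> {"api": "apply_moves", "payload": {
  "plan": [
    [0, 0, -0.07, 0, 0, 0, 0],
    [0, 0, -0.14, 0, 0, 0, 0],
    [0, 0, -0.21, 0, 0, 0, 0],
    [0, 0, -0.3, 0.004, 0, 0, 0],
    [0, 0, -0.4, 0.006, 0, 0, 0],
    [0, 0, -0.4, 0.006, 0, 0, 0]
  ]
}}

```text
time: 16.5
tcp_pos: [478.8, 8.0, 254.6]
tcp_rot: [179.3, 0.2, 90.1]
contact_force: [0.5, -0.2, -1.3]
gripper_width: 54.5
```

```bash
python3 -c "
from h import *
f=grab_frame('scene');crop(f,'b3.png',240,150,400,290,4);st()
print(rel([530,-200,230],88));print(rel([583.4,-201.6,230],87))"
```

```text
t 16.55 tcp [477.5   8.1 252.1] [179.6   0.2  90.1] F [-0.2  0.6 -1.6] w 54.4 q [ -2.  -8. 114.  -0.  73.  -2.]
([-0.694, 0.173, 0.077, 0.005, 0.002, 0.024], 5)
([-0.699, 0.351, 0.079, 0.005, 0.002, 0.035], 5)
```

View pics/b3.png

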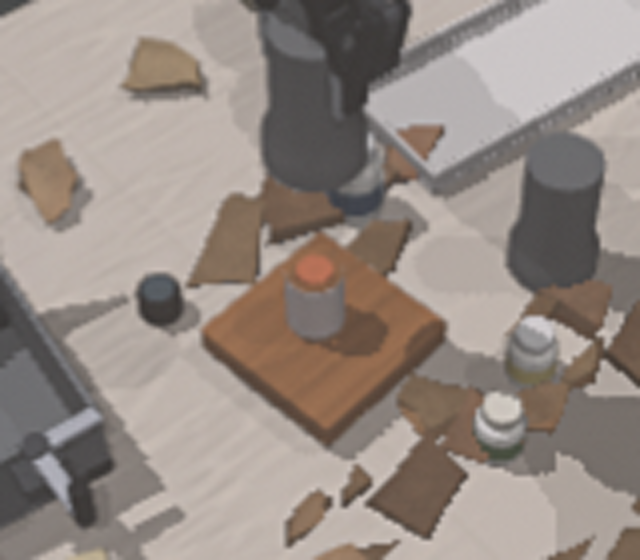

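>>> {"api": "apply_moves", "payload": {
  "plan": [
    [-0.699, 0.351, 0.1, 0.005, 0.002, 0.035, 0],
    [-0.699, 0.351, 0.1, 0.005, 0.002, 0.035, 0],
    [-0.699, 0.351, 0.1, 0.005, 0.002, 0.035, 0],
    [-0.699, 0.351, 0.1, 0.005, 0.002, 0.035, 0],
    [-0.699, 0.351, 0.1, 0.005, 0.002, 0.035, 0],
    [-0.699, 0.351, 0.2, 0.005, 0.002, 0.035, 0],
    [-0.699, 0.351, 0.35, 0.005, 0.002, 0.035, 0],
    [-0.699, 0.351, 0.45, 0.005, 0.002, 0.035, 0],
    [-0.699, 0.351, 0.45, 0.005, 0.002, 0.035, 0],
    [-0.699, 0.351, 0.45, 0.005, 0.002, 0.035, 0]
  ]
}}

```text
time: 17.55
tcp_pos: [583.1, -201.4, 117.0]
tcp_rot: [-179.8, -0.1, 87.0]
contact_force: [0.1, -0.1, -0.2]
gripper_width: 54.4
```

```bash
python3 -c "
from h import *
f=wt(3);crop(f,'b4.png',270,130,470,290,4)
print(rel([583.4,-201.6,68],87))"
```

```text
F [ 0.29 -0.09 -0.92]
t 17.7 tcp [ 586.1 -202.4  121.2] [1.798e+02 1.000e-01 8.700e+01] F [ 0.6 -0.3 -1.5] w 54.3 q [-21.  14. 105.  -0.  60. -18.]
([0.002, -0.01, 0.177, 0.003, 0.001, 0.0], 2)
```

View pics/b4.png

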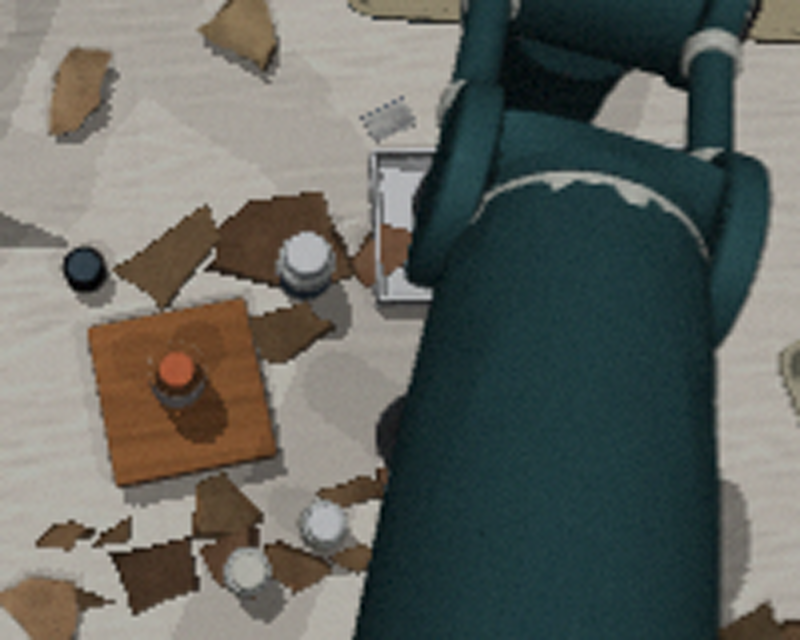

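```bash
python3 -c "
from h import *
print(rel([583,-213,70],87));print(rel([583,-213,66],87))"
```

```text
([-0.036, -0.009, 0.171, 0.003, 0.001, 0.0], 2)
([-0.036, -0.009, 0.184, 0.003, 0.001, 0.0], 2)
```

>>> {"api": "apply_moves", "payload": {
  "plan": [
    [-0.036, -0.009, 0, 0.003, 0, 0, 0],
    [-0.036, -0.009, 0.05, 0.003, 0, 0, 0],
    [-0.036, -0.009, 0.1, 0.003, 0, 0, 0],
    [-0.036, -0.009, 0.14, 0.003, 0, 0, 0],
    [-0.036, -0.009, 0.16, 0.003, 0, 0, 0],
    [-0.036, -0.009, 0.171, 0.003, 0, 0, 0],
    [-0.036, -0.009, 0.171, 0.003, 0, 0, 0]
  ]
}}

```text
time: 18.4
tcp_pos: [582.5, -212.7, 68.8]
tcp_rot: [-179.9, 0.0, 87.0]
contact_force: [0.2, -0.5, -1.7]
gripper_width: 54.4
```

```bash
python3 -c "
from h import *
wt(3)"
```

```text
F [ 0.06  0.16 -0.51]
t 18.55 tcp [ 583.6 -213.2   70.4] [1.8e+02 1.0e-01 8.7e+01] F [-0.3  0.6 -0.8] w 54.5 q [-22.  18. 107.  -0.  55. -19.]
```

>>> {"api": "apply_moves", "payload": {
  "plan": [
    [0, 0, 0.007, 0, 0, 0, 0],
    [0, 0, 0.014, 0, 0, 0, 0],
    [0, 0, 0.02, 0, 0, 0, 0],
    [0, 0, 0.02, 0, 0, 0, 0]
  ]
}}

```text
time: 18.95
tcp_pos: [583.9, -213.4, 65.0]
tcp_rot: [179.9, 0.1, 87.0]
contact_force: [-0.7, -0.5, 1.9]
gripper_width: 54.4
```

```bash
python3 -c "
from h import *
wt(3)"
```

```text
F [-0.56  0.21  2.46]
t 19.1 tcp [ 583.9 -213.3   64.9] [1.799e+02 1.000e-01 8.700e+01] F [-0.1  0.4  2.5] w 54.4 q [-22.  18. 107.  -0.  55. -19.]
```

Contact. Release, rise, go back to the mount on the block.

>>> {"api": "apply_moves", "payload": {
  "plan": [
    [0, 0, 0, 0, 0, 0, 0.8],
    [0, 0, 0, 0, 0, 0, 1],
    [0, 0, 0, 0, 0, 0, 1],
    [0, 0, 0, 0, 0, 0, 1],
    [0, 0, -0.1, 0, 0, 0, 1],
    [0, 0, -0.2, 0, 0, 0, 1],
    [0, 0, -0.35, 0, 0, 0, 1],
    [0, 0, -0.5, 0, 0, 0, 1],
    [0, 0, -0.5, 0, 0, 0, 1]
  ]
}}

```text
time: 20.0
tcp_pos: [588.3, -214.9, 223.9]
tcp_rot: [179.1, 0.4, 87.0]
contact_force: [0.2, 0.2, 1.2]
gripper_width: 85.5
```

```bash
cat >> h.py <<'E'
def mounts(roi=(400,560,-70,90),zt=85,tops=('top','scene')):
    for n in tops:
        f=grab_frame(n); hsv=cv2.cvtColor(f["frame"],cv2.COLOR_BGR2HSV); p=cloud(f)
        m=((p[...,2]>zt-12)&(p[...,2]<zt+8)&(p[...,0]>roi[0])&(p[...,0]<roi[1])&(p[...,1]>roi[2])&(p[...,1]<roi[3])).astype(np.uint8)
        k,l,s,c=cv2.connectedComponentsWithStats(m)
        for i in range(1,k):
            if s[i,4]>15: print(n,s[i,4],plane(f,c[i,0],c[i,1],zt).round(1),np.nanmedian(p[l==i],0).round(1))
    return f
E
python3 -c "
from h import *
st()
f=mounts();mounts((500,660,-430,-135),110)
print(rel([475,8,200],90))
crop(f,'b5.png',240,150,440,290,4)"
```

```text
t 20.0 tcp [ 588.3 -214.9  223.9] [179.1   0.4  87. ] F [0.2 0.2 1.2] w 85.5 q [-22.  10.  99.  -0.  70. -19.]
top 58 [478.9   9.4  85. ] [478.9   9.1  85.6]
scene 55 [479.2   8.8  85. ] [478.8   9.2  85.3]
scene 48 [463.9  21.9  85. ] [464.7  21.7  79.5]
top 46 [ 588.9 -193.7  110. ] [ 589.1 -192.4  112.7]
scene 253 [ 580.  -210.5  110. ] [ 578.1 -208.4  113. ]
([0.716, -0.397, 0.045, -0.001, 0.001, -0.033], 5)
```

View pics/b5.png

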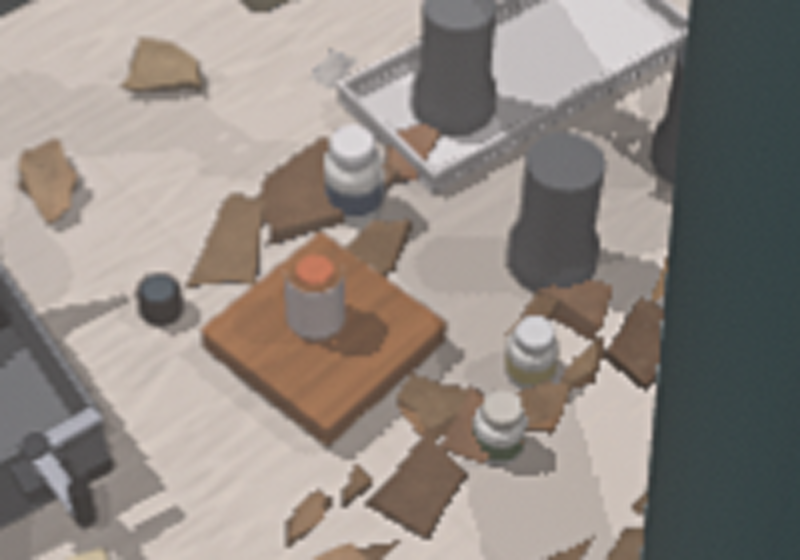

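```bash
python3 -c "
from h import *
print(rel([479,9,130],90))"
```

```text
([0.72, -0.384, 0.278, -0.001, 0.001, -0.033], 6)
```

>>> {"api": "apply_moves", "payload": {
  "plan": [
    [0.72, -0.384, 0.05, 0, 0, -0.033, 1],
    [0.72, -0.384, 0.05, 0, 0, -0.033, 1],
    [0.72, -0.384, 0.05, 0, 0, -0.033, 1],
    [0.72, -0.384, 0.05, 0, 0, -0.033, 1],
    [0.72, -0.384, 0.1, 0, 0, -0.033, 1],
    [0.72, -0.384, 0.2, 0, 0, -0.033, 1],
    [0.72, -0.384, 0.278, 0, 0, -0.033, 1],
    [0.72, -0.384, 0.278, 0, 0, -0.033, 1],
    [0.72, -0.384, 0.278, 0, 0, -0.033, 1]
  ]
}}

```text
time: 21.1
tcp_pos: [477.6, 9.0, 128.5]
tcp_rot: [-179.7, 0.1, 90.0]
contact_force: [-0.7, -0.6, 0.5]
gripper_width: 85.7
```

```bash
python3 -c "
from h import *
st();print(rel([479,9,48],90))"
```

```text
t 21.1 tcp [477.6   9.  128.5] [-1.797e+02  1.000e-01  9.000e+01] F [-0.7 -0.6  0.5] w 85.7 q [ -2.  -1. 121.  -0.  60.  -2.]
([0.0, 0.006, 0.268, -0.003, 0.001, -0.0], 2)
```

>>> {"api": "apply_moves", "payload": {
  "plan": [
    [0, 0.003, 0.1, 0, 0, 0, 1],
    [0, 0.004, 0.19, 0, 0, 0, 1],
    [0, 0.005, 0.25, 0, 0, 0, 1],
    [0, 0.005, 0.268, 0, 0, 0, 1],
    [0, 0.005, 0.268, 0, 0, 0, 1],
    [0, 0.005, 0.268, 0, 0, 0, 0.4],
    [0, 0.005, 0.268, 0, 0, 0, 0.2],
    [0, 0.005, 0.268, 0, 0, 0, 0],
    [0, 0.005, 0.268, 0, 0, 0, 0],
    [0, 0.005, 0.268, 0, 0, 0, 0],
    [0, 0.005, 0.2, 0, 0, 0, 0],
    [0, 0.005, 0.0, 0, 0, 0, 0],
    [0, 0.005, -0.1, 0, 0, 0, 0]
  ]
}}

```text
time: 22.4
tcp_pos: [478.3, 9.1, 159.4]
tcp_rot: [-179.6, 0.1, 90.0]
contact_force: [1.3, -0.2, -1.3]
gripper_width: 38.2
```

```bash
python3 -c "
from h import *
st();p=case(0,60,0);print(p,rel([*p[:2],180],83.2))"
```

```text
t 22.4 tcp [478.3   9.1 159.4] [-1.796e+02  1.000e-01  9.000e+01] F [ 1.3 -0.2 -1.3] w 38.2 q [ -2.  -3. 120.  -0.  64.  -2.]
[584.104 334.58    0.   ] ([1.085, 0.352, -0.072, -0.004, 0.001, 0.075], 7)
```

>>> {"api": "apply_moves", "payload": {
  "plan": [
    [0.3, 0.1, -0.1, 0, 0, 0.075, 0],
    [0.95, 0.3, -0.1, 0, 0, 0.075, 0],
    [0.95, 0.3, -0.1, 0, 0, 0.075, 0],
    [0.95, 0.3, -0.1, 0, 0, 0.075, 0],
    [0.95, 0.3, -0.1, 0, 0, 0.075, 0],
    [0.95, 0.3, -0.1, 0, 0, 0.075, 0],
    [0.95, 0.3, -0.1, 0, 0, 0.075, 0],
    [0.95, 0.3, -0.1, 0, 0, 0.075, 0]
  ]
}}

```text
time: 23.2
tcp_pos: [568.0, 295.1, 187.4]
tcp_rot: [-179.5, 0.2, 83.4]
contact_force: [0.0, -0.9, -2.3]
gripper_width: 38.1
```

```bash
python3 -c "
from h import *
st();p=case(0,60,0);print(rel([*p[:2],25],83.2))"
```

```text
t 23.2 tcp [568.  295.1 187.4] [-179.5    0.2   83.4] F [ 0.  -0.9 -2.3] w 38.1 q [25. 13. 99.  0. 68. 32.]
([0.138, 0.042, 0.541, -0.005, 0.002, 0.002], 4)
```

```bash
python3 -c "
from h import *
f=dict(np.load('top0.npz'));
f=grab_frame('scene');p=cloud(f)
crop(f,'c1.png',150,180,260,300,6)
hsv=cv2.cvtColor(f['frame'],cv2.COLOR_BGR2HSV)
d=p[...,:2]-CC; cx=d@CX; cy=d@CY
ins=(abs(cx)<70)&(abs(cy)<100)&(p[...,2]<30)
sh=ins&(hsv[...,1]>60)
print(ins.sum(),np.nanmedian(p[ins][:,2]),sh.sum(),np.nanpercentile(p[sh][:,2],[5,50,95]) if sh.any() else 0, cx[sh].min(),cx[sh].max(),cy[sh].min(),cy[sh].max())
"
```

```text
2320 4.783699845742547 134 [ 5.16381162  9.16353288 12.46014401] 0.5919429098857146 35.9010877034587 21.936655462427595 99.50351067719743
```

View pics/c1.png

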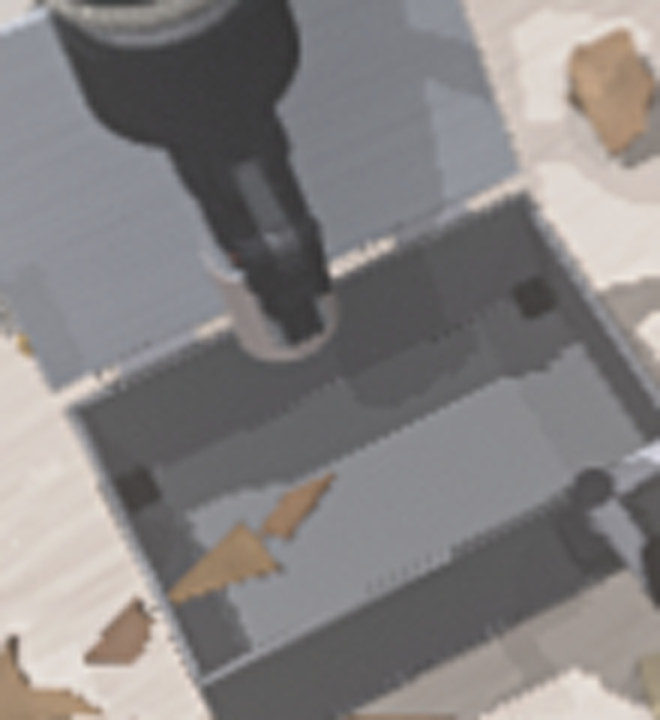

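```bash
python3 -c "
from h import *
p=case(-22,65,0);print(p,rel([*p[:2],27],83.2))"
```

```text
[562.85   342.1498   0.    ] ([0.16, -0.031, 0.534, -0.005, 0.002, 0.001], 4)
```

>>> {"api": "apply_moves", "payload": {
  "plan": [
    [0.16, -0.03, 0, -0.005, 0, 0, 0],
    [0.16, -0.03, 0.12, -0.005, 0, 0, 0],
    [0.16, -0.03, 0.25, -0.005, 0, 0, 0],
    [0.16, -0.03, 0.36, -0.005, 0, 0, 0],
    [0.16, -0.03, 0.44, -0.005, 0, 0, 0],
    [0.16, -0.03, 0.5, -0.005, 0, 0, 0],
    [0.16, -0.03, 0.53, -0.005, 0, 0, 0],
    [0.16, -0.03, 0.53, -0.005, 0, 0, 0],
    [0.16, -0.03, 0.53, -0.005, 0, 0, 0]
  ]
}}

```text
time: 24.15
tcp_pos: [563.7, 341.6, 29.2]
tcp_rot: [180.0, 0.2, 83.2]
contact_force: [-0.0, 0.3, -1.3]
gripper_width: 37.7
```

```bash
python3 -c "
from h import *
wt(3);p=case(-22,65,0);print(rel([*p[:2],24],83.2))
f=grab_frame('scene');crop(f,'c2.png',150,180,260,300,6)"
```

```text
F [ 0.08 -0.64 -1.4 ]
t 24.3 tcp [564.3 342.6  30.2] [1.799e+02 1.000e-01 8.330e+01] F [ 0.1 -0.4 -1. ] w 38.1 q [ 29.  24. 103.  -0.  53.  36.]
([-0.002, -0.005, 0.021, 0.001, 0.001, 0.001], 1)
```

View pics/c2.png

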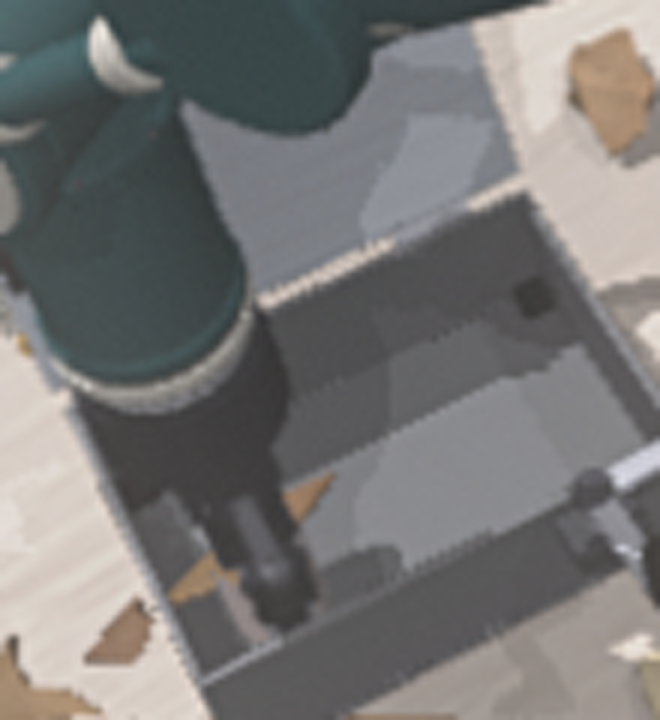

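>>> {"api": "apply_moves", "payload": {
  "plan": [
    [0, 0, 0.011, 0, 0, 0, 0],
    [0, 0, 0.022, 0, 0, 0, 0],
    [0, 0, 0.025, 0, 0, 0, 0]
  ]
}}

```text
time: 24.65
tcp_pos: [565.0, 343.2, 24.6]
tcp_rot: [179.8, 0.1, 83.3]
contact_force: [-3.0, -1.6, 11.9]
gripper_width: 38.2
```

```bash
python3 -c "
from h import *
wt(3)"
```

```text
F [-2.84 -1.51  7.59]
t 24.8 tcp [565.  343.2  24.5] [1.798e+02 1.000e-01 8.330e+01] F [-2.8 -1.5  8.2] w 37.9 q [ 29.  24. 103.  -0.  52.  36.]
```

Touched down; release and rise, then to the next mould at about (427,-165).

>>> {"api": "apply_moves", "payload": {
  "plan": [
    [0, 0, -0.005, 0, 0, 0, 0.65],
    [0, 0, -0.005, 0, 0, 0, 0.65],
    [0, 0, -0.005, 0, 0, 0, 0.65],
    [0, 0, -0.08, 0, 0, 0, 0.65],
    [0, 0, -0.2, 0, 0, 0, 0.65],
    [0, 0, -0.35, 0, 0, 0, 0.65],
    [0, 0, -0.5, 0, 0, 0, 0.65],
    [0, 0, -0.6, 0, 0, 0, 1],
    [0, 0, -0.6, 0, 0, 0, 1]
  ]
}}

```text
time: 25.7
tcp_pos: [567.8, 345.3, 211.6]
tcp_rot: [179.3, -0.3, 83.3]
contact_force: [-0.6, -0.0, -0.0]
gripper_width: 81.9
```

```bash
python3 -c "
from h import *
st();print(rel([480,80,215],87));print(rel([429,-165,190],90))
f=grab_frame('scene');crop(f,'c3.png',150,180,310,300,5)"
```

```text
t 25.7 tcp [567.8 345.3 211.6] [179.3  -0.3  83.3] F [-0.6 -0.  -0. ] w 81.9 q [29. 14. 95. -0. 70. 36.]
([-0.912, -0.187, -0.019, 0.008, -0.003, -0.041], 6)
([-1.744, -0.262, 0.059, 0.008, -0.003, -0.074], 11)
```

View pics/c3.png

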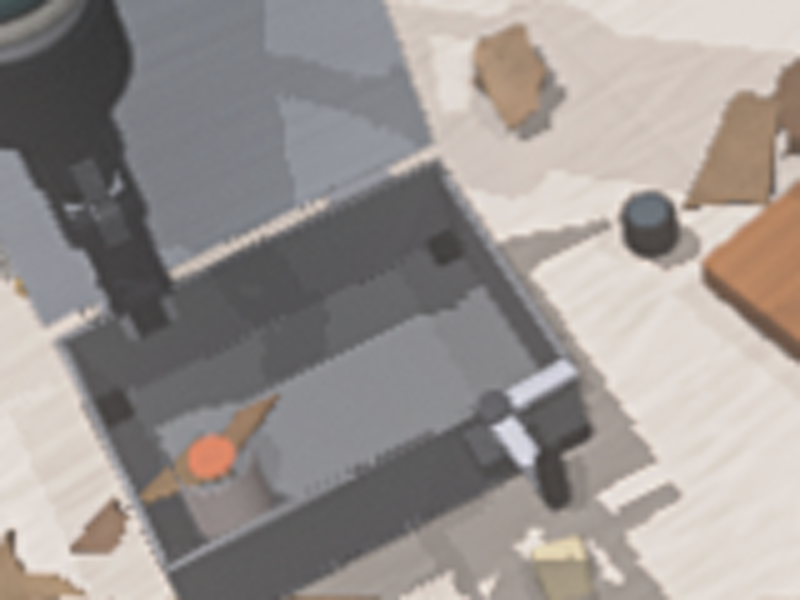

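>>> {"api": "apply_moves", "payload": {
  "plan": [
    [-0.912, -0.187, -0.02, 0.008, 0, -0.04, 1],
    [-0.912, -0.187, -0.02, 0.008, 0, -0.04, 1],
    [-0.912, -0.187, -0.02, 0.008, 0, -0.04, 1],
    [-0.912, -0.187, -0.02, 0.008, 0, -0.04, 1],
    [-0.912, -0.187, -0.02, 0.008, 0, -0.04, 1],
    [-0.912, -0.187, -0.02, 0.008, 0, -0.04, 1],
    [-0.912, -0.187, -0.02, 0.008, 0, -0.04, 1]
  ]
}}

```text
time: 26.45
tcp_pos: [476.0, 76.2, 210.6]
tcp_rot: [-179.5, -0.1, 86.7]
contact_force: [-0.8, 0.7, -0.7]
gripper_width: 85.4
```

```bash
python3 -c "
from h import *
st();print(rel([428,-165,190],90))"
```

```text
t 26.45 tcp [476.   76.2 210.6] [-1.795e+02 -1.000e-01  8.670e+01] F [-0.8  0.7 -0.7] w 85.4 q [  6.  -5. 116.   0.  70.   9.]
([-0.812, -0.113, 0.069, -0.005, -0.001, -0.037], 5)
```

>>> {"api": "apply_moves", "payload": {
  "plan": [
    [-0.812, -0.113, 0.07, -0.005, 0, -0.037, 1],
    [-0.812, -0.113, 0.07, -0.005, 0, -0.037, 1],
    [-0.812, -0.113, 0.07, -0.005, 0, -0.037, 1],
    [-0.812, -0.113, 0.07, -0.005, 0, -0.037, 1],
    [-0.812, -0.113, 0.07, -0.005, 0, -0.037, 1],
    [-0.812, -0.113, 0.07, -0.005, 0, -0.037, 1],
    [-0.812, -0.113, 0.07, -0.005, 0, -0.037, 1],
    [-0.812, -0.113, 0.07, -0.005, 0, -0.037, 1]
  ]
}}

```text
time: 27.25
tcp_pos: [428.0, -163.7, 188.7]
tcp_rot: [-179.9, -0.2, 90.1]
contact_force: [0.1, 0.6, -0.1]
gripper_width: 85.3
```

```bash
python3 -c "
from h import *
st();print(rel([428,-165,66],90))
mounts((380,480,-220,-110),110)"
```

```text
t 27.25 tcp [ 428.  -163.7  188.7] [-179.9   -0.2   90.1] F [ 0.1  0.6 -0.1] w 85.3 q [-24.  -7. 120.   0.  67. -24.]
([-0.005, 0.001, 0.409, -0.001, -0.002, 0.001], 3)
top 69 [ 432.6 -147.7  110. ] [ 432.5 -146.8  108.8]
scene 285 [ 423.6 -162.2  110. ] [ 423.5 -163.1  109.3]
```

>>> {"api": "apply_moves", "payload": {
  "plan": [
    [-0.005, 0, 0.12, 0, -0.002, 0, 1],
    [-0.005, 0, 0.24, 0, -0.002, 0, 1],
    [-0.005, 0, 0.34, 0, -0.002, 0, 1],
    [-0.005, 0, 0.4, 0, -0.002, 0, 1],
    [-0.005, 0, 0.409, 0, -0.002, 0, 1],
    [-0.005, 0, 0.409, 0, -0.002, 0, 0.4],
    [-0.005, 0, 0.409, 0, -0.002, 0, 0.2],
    [-0.005, 0, 0.409, 0, -0.002, 0, 0],
    [-0.005, 0, 0.409, 0, -0.002, 0, 0],
    [-0.005, 0, 0.409, 0, -0.002, 0, 0],
    [-0.005, 0, 0.33, 0, -0.002, 0, 0],
    [-0.005, 0, 0.2, 0, -0.002, 0, 0],
    [-0.005, 0, 0.1, 0, -0.002, 0, 0],
    [-0.005, 0, 0.1, 0, -0.002, 0, 0]
  ]
}}

```text
time: 28.75
tcp_pos: [432.1, -166.5, 164.6]
tcp_rot: [179.5, 0.3, 90.2]
contact_force: [0.9, -0.9, -2.3]
gripper_width: 55.4
```

```bash
python3 -c "
from h import *
wt(8)
print(rel([472,8,145],90))"
```

```text
F [-0.52  0.23 -3.33]
t 29.15 tcp [ 427.2 -164.3  157.5] [-179.8   -0.    90.2] F [-0.3 -0.1 -3.7] w 55.3 q [-24.  -5. 122.  -0.  63. -24.]
([0.574, 0.151, 0.041, -0.002, -0.0, 0.002], 4)
```

>>> {"api": "apply_moves", "payload": {
  "plan": [
    [0.574, 0.151, 0.02, 0, 0, 0, 0],
    [0.574, 0.151, 0.02, 0, 0, 0, 0],
    [0.574, 0.151, 0.02, 0, 0, 0, 0],
    [0.574, 0.151, 0.04, 0, 0, 0, 0],
    [0.574, 0.151, 0.06, 0, 0, 0, 0],
    [0.574, 0.151, 0.09, 0, 0, 0, 0],
    [0.574, 0.151, 0.09, 0, 0, 0, 0],
    [0.574, 0.151, 0.09, 0, 0, 0, 0]
  ]
}}

```text
time: 29.95
tcp_pos: [471.5, 7.0, 129.9]
tcp_rot: [-179.7, 0.0, 90.1]
contact_force: [0.6, -0.7, -0.5]
gripper_width: 55.5
```

```bash
python3 -c "
from h import *
wt(3)
print(rel([472,8,125],90)[0],rel([472,8,91],90)[0])"
```

```text
F [-0.06  0.12 -1.6 ]
t 30.1 tcp [472.2   7.2 130.8] [-179.8   -0.    90.1] F [-0.2 -0.4 -1.7] w 55.6 q [ -2.  -2. 122.   0.  60.  -2.]
[0.003, -0.001, 0.019, -0.002, -0.0, 0.001] [0.003, -0.0, 0.133, -0.002, -0.0, 0.001]
```

>>> {"api": "apply_moves", "payload": {
  "plan": [
    [0.003, 0, 0.02, 0, 0, 0, 0],
    [0.003, 0, 0.135, 0, 0, 0, 0],
    [0.003, 0, 0.135, 0, 0, 0, 0],
    [0.003, 0, 0.02, 0, 0, 0, 0],
    [0.003, 0, 0.02, 0, 0, 0, 0],
    [0.003, 0, 0.135, 0, 0, 0, 0],
    [0.003, 0, 0.135, 0, 0, 0, 0],
    [0.003, 0, 0.02, 0, 0, 0, 0],
    [0.003, 0, 0.0, 0, 0, 0, 0],
    [0.003, 0, 0.0, 0, 0, 0, 0],
    [0.003, 0, 0.0, 0, 0, 0, 0]
  ]
}}

```text
time: 31.2
tcp_pos: [471.5, 8.0, 129.8]
tcp_rot: [-179.8, -0.0, 90.1]
contact_force: [-0.6, -0.0, -1.9]
gripper_width: 55.6
```

```bash
python3 -c "
from h import *
wt(8)
f=grab_frame('scene');crop(f,'b6.png',240,150,400,290,4)"
```

```text
F [-0.2   0.18 -1.66]
t 31.6 tcp [471.9   8.1 130.4] [-179.8   -0.    90.1] F [-0.6  0.3 -1. ] w 55.3 q [ -2.  -2. 122.   0.  60.  -2.]
```

View pics/b6.png

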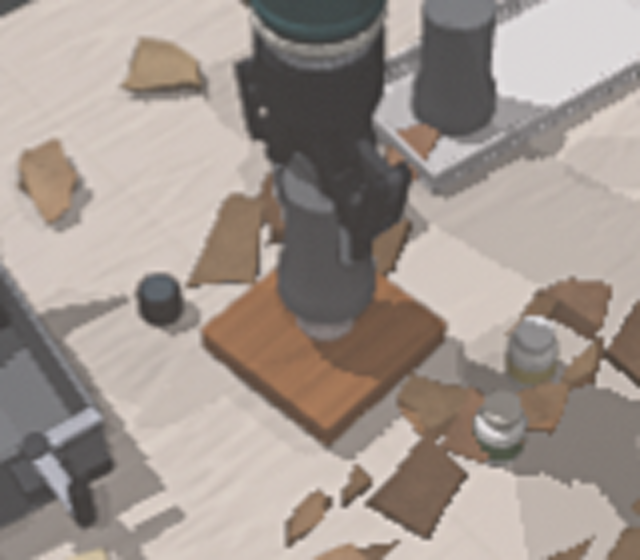

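>>> {"api": "apply_moves", "payload": {
  "plan": [
    [0, 0, -0.07, 0, 0, 0, 0],
    [0, 0, -0.14, 0, 0, 0, 0],
    [0, 0, -0.21, 0, 0, 0, 0],
    [0, 0, -0.3, 0, 0, 0, 0],
    [0, 0, -0.35, 0, 0, 0, 0],
    [0, 0, -0.35, 0, 0, 0, 0]
  ]
}}

```text
time: 32.25
tcp_pos: [474.3, 8.0, 238.2]
tcp_rot: [179.9, 0.0, 90.1]
contact_force: [0.3, -1.2, -0.2]
gripper_width: 55.7
```

```bash
python3 -c "
from h import *
f=grab_frame('scene');crop(f,'b7.png',240,150,400,290,4);st()
print(rel([578,-291,225],87))"
```

```text
t 32.3 tcp [473.1   8.1 236.3] [-179.9   -0.    90.1] F [ 0.1 -0.2 -1.7] w 55.4 q [ -2.  -7. 115.   0.  72.  -2.]
([-0.997, 0.348, 0.037, -0.001, -0.0, 0.034], 7)
```

View pics/b7.png

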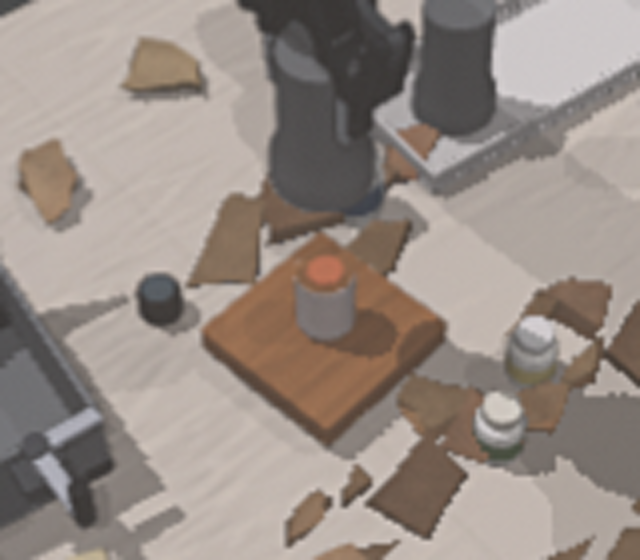

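>>> {"api": "apply_moves", "payload": {
  "plan": [
    [-0.5, 0.174, 0.02, 0, 0, 0.034, 0],
    [-0.997, 0.348, 0.02, 0, 0, 0.034, 0],
    [-0.997, 0.348, 0.02, 0, 0, 0.034, 0],
    [-0.997, 0.348, 0.02, 0, 0, 0.034, 0],
    [-0.997, 0.348, 0.02, 0, 0, 0.034, 0],
    [-0.997, 0.348, 0.02, 0, 0, 0.034, 0],
    [-0.997, 0.348, 0.02, 0, 0, 0.034, 0],
    [-0.997, 0.348, 0.1, 0, 0, 0.034, 0],
    [-0.997, 0.348, 0.25, 0, 0, 0.034, 0],
    [-0.997, 0.348, 0.35, 0, 0, 0.034, 0],
    [-0.997, 0.348, 0.4, 0, 0, 0.034, 0],
    [-0.997, 0.348, 0.4, 0, 0, 0.034, 0]
  ]
}}

```text
time: 33.5
tcp_pos: [575.0, -288.9, 111.8]
tcp_rot: [-179.5, -0.2, 87.0]
contact_force: [-0.6, 0.9, -1.7]
gripper_width: 55.1
```

```bash
python3 -c "
from h import *
wt(3)
print(rel([578,-291,72],87))
print(rel([578,-291,66],87))
f=grab_frame('scene');crop(f,'b8.png',300,110,460,240,5)"
```

```text
F [ 0.06 -0.07 -0.91]
t 33.65 tcp [ 579.1 -291.3  118. ] [1.799e+02 1.000e-01 8.700e+01] F [-0.7 -0.4 -1.1] w 55.6 q [-29.  17. 102.  -0.  61. -26.]
([0.001, -0.004, 0.153, 0.001, 0.001, 0.0], 1)
([0.001, -0.004, 0.173, 0.001, 0.001, 0.0], 2)
```

View pics/b8.png

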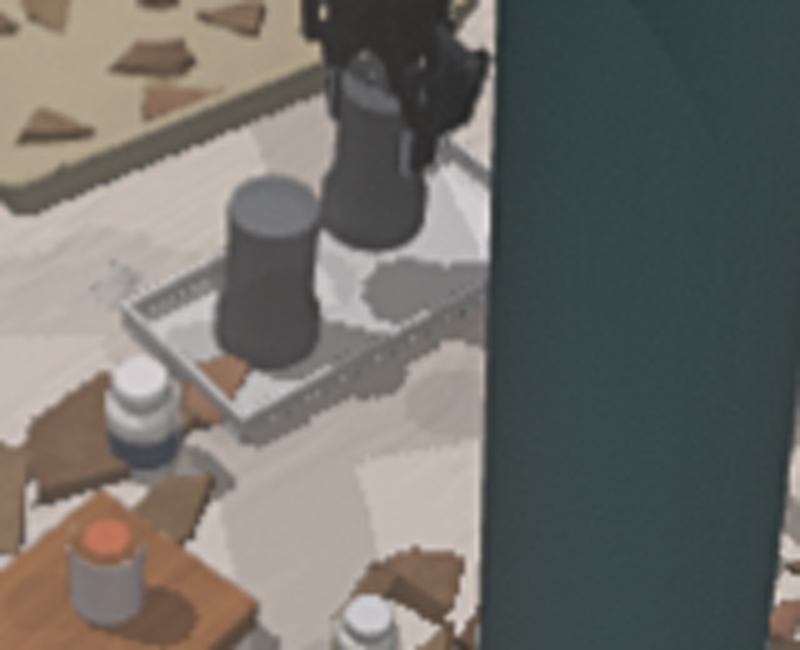

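>>> {"api": "apply_moves", "payload": {
  "plan": [
    [0, -0.004, 0.05, 0, 0, 0, 0],
    [0, -0.004, 0.1, 0, 0, 0, 0],
    [0, -0.004, 0.14, 0, 0, 0, 0],
    [0, -0.004, 0.155, 0, 0, 0, 0],
    [0, -0.004, 0.165, 0, 0, 0, 0],
    [0, -0.004, 0.173, 0, 0, 0, 0],
    [0, -0.004, 0.173, 0, 0, 0, 0]
  ]
}}

```text
time: 34.4
tcp_pos: [578.4, -291.6, 66.6]
tcp_rot: [179.8, 0.1, 87.0]
contact_force: [-0.2, -0.6, -1.4]
gripper_width: 55.3
```

```bash
python3 -c "
from h import *
wt(3)"
```

```text
F [-0.24 -0.05 -1.52]
t 34.55 tcp [ 578.8 -291.8   67.4] [1.798e+02 1.000e-01 8.700e+01] F [-0.8  0.5 -1.6] w 55.4 q [-29.  20. 104.  -0.  56. -26.]
```

>>> {"api": "apply_moves", "payload": {
  "plan": [
    [0, 0, 0.007, 0, 0, 0, 0],
    [0, 0, 0.014, 0, 0, 0, 0],
    [0, 0, 0.02, 0, 0, 0, 0],
    [0, 0, 0.02, 0, 0, 0, 0]
  ]
}}

```text
time: 34.95
tcp_pos: [579.6, -292.4, 64.2]
tcp_rot: [179.7, 0.2, 87.0]
contact_force: [-2.6, 1.7, 11.1]
gripper_width: 55.4
```

```bash
python3 -c "
from h import *
wt(3)"
```

```text
F [-2.9   1.29 11.73]
t 35.1 tcp [ 579.6 -292.4   64.2] [179.7   0.2  87. ] F [-2.9  1.4 12. ] w 55.2 q [-29.  20. 104.  -0.  55. -26.]
```

>>> {"api": "apply_moves", "payload": {
  "plan": [
    [0, 0, -0.008, 0, 0, 0, 0.8],
    [0, 0, -0.008, 0, 0, 0, 1],
    [0, 0, -0.008, 0, 0, 0, 1],
    [0, 0, -0.008, 0, 0, 0, 1],
    [0, 0, -0.1, 0, 0, 0, 1],
    [0, 0, -0.2, 0, 0, 0, 1],
    [0, 0, -0.35, 0, 0, 0, 1],
    [0, 0, -0.5, 0, 0, 0, 1],
    [0, 0, -0.5, 0, 0, 0, 1]
  ]
}}

```text
time: 36.0
tcp_pos: [583.1, -294.2, 223.0]
tcp_rot: [179.0, 0.5, 87.0]
contact_force: [1.4, -0.3, 0.8]
gripper_width: 85.4
```

```bash
python3 -c "
from h import *
st()
f=mounts()
print(rel([475,8,200],90))
crop(f,'b9.png',240,110,440,290,4)"
```

```text
t 36.0 tcp [ 583.1 -294.2  223. ] [179.    0.5  87. ] F [ 1.4 -0.3  0.8] w 85.4 q [-29.  12.  96.  -0.  70. -26.]
top 56 [474.2   4.1  85. ] [474.1   3.7  85.6]
scene 54 [474.5   4.2  85. ] [474.4   4.6  85.5]
scene 49 [460.6  15.6  85. ] [460.2  16.7  79.4]
([0.982, -0.401, 0.046, 0.005, 0.003, -0.033], 7)
```

View pics/b9.png

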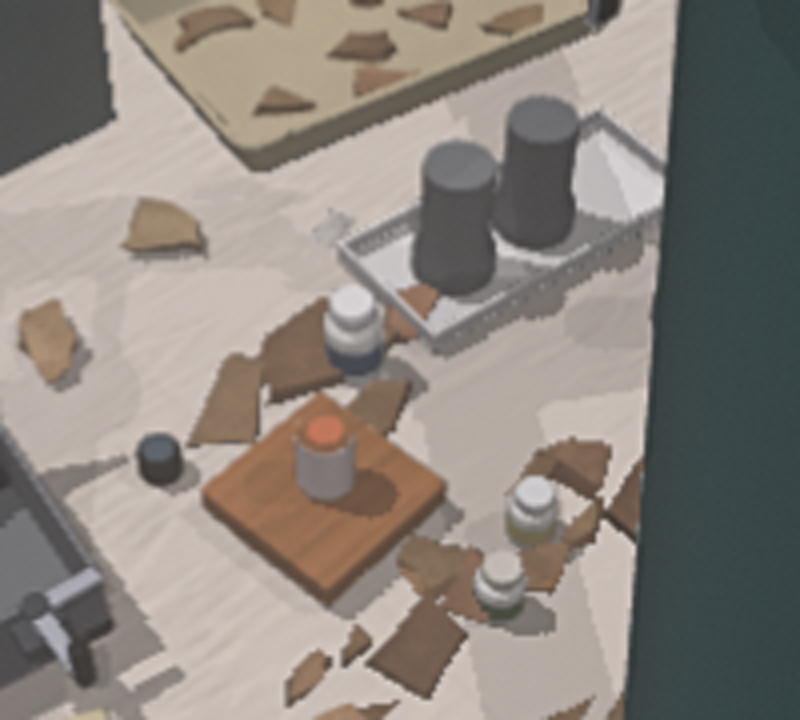

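Mount 2 stands at about (474, 4).

>>> {"api": "apply_moves", "payload": {
  "plan": [
    [0.982, -0.401, 0.046, 0.005, 0.003, -0.033, 1],
    [0.982, -0.401, 0.046, 0.005, 0.003, -0.033, 1],
    [0.982, -0.401, 0.046, 0.005, 0.003, -0.033, 1],
    [0.982, -0.401, 0.046, 0.005, 0.003, -0.033, 1],
    [0.982, -0.401, 0.046, 0.005, 0.003, -0.033, 1],
    [0.982, -0.401, 0.046, 0.005, 0.003, -0.033, 1],
    [0.982, -0.401, 0.15, 0.005, 0.003, -0.033, 1],
    [0.982, -0.401, 0.25, 0.005, 0.003, -0.033, 1],
    [0.982, -0.401, 0.3, 0.005, 0.003, -0.033, 1],
    [0.982, -0.401, 0.3, 0.005, 0.003, -0.033, 1]
  ]
}}

```text
time: 37.1
tcp_pos: [471.2, 8.1, 118.7]
tcp_rot: [-179.5, -0.0, 90.0]
contact_force: [-0.7, -0.6, -0.1]
gripper_width: 85.2
```

```bash
python3 -c "
from h import *
st();print(rel([474.5,4.3,48],90))"
```

```text
t 37.1 tcp [471.2   8.1 118.7] [-179.5   -0.    90. ] F [-0.7 -0.6 -0.1] w 85.2 q [ -2.  -1. 122.  -0.  59.  -2.]
([-0.013, 0.013, 0.236, -0.006, -0.0, 0.001], 2)
```

>>> {"api": "apply_moves", "payload": {
  "plan": [
    [-0.013, 0.01, 0.08, -0.004, 0, 0, 1],
    [-0.013, 0.011, 0.16, -0.004, 0, 0, 1],
    [-0.013, 0.012, 0.22, -0.004, 0, 0, 1],
    [-0.013, 0.012, 0.236, -0.004, 0, 0, 1],
    [-0.013, 0.012, 0.236, -0.004, 0, 0, 1],
    [-0.013, 0.012, 0.236, -0.004, 0, 0, 0.4],
    [-0.013, 0.012, 0.236, -0.004, 0, 0, 0.2],
    [-0.013, 0.012, 0.236, -0.004, 0, 0, 0],
    [-0.013, 0.012, 0.236, -0.004, 0, 0, 0],
    [-0.013, 0.012, 0.236, -0.004, 0, 0, 0],
    [-0.013, 0.012, 0.15, -0.004, 0, 0, 0],
    [-0.013, 0.012, 0.0, -0.004, 0, 0, 0],
    [-0.013, 0.012, -0.15, -0.004, 0, 0, 0],
    [-0.013, 0.012, -0.2, -0.004, 0, 0, 0]
  ]
}}

```text
time: 38.5
tcp_pos: [478.5, 4.1, 184.2]
tcp_rot: [179.7, 0.0, 90.0]
contact_force: [1.9, -0.2, -1.2]
gripper_width: 37.7
```

```bash
python3 -c "
from h import *
st();p=case(-22,0,0);print(p,rel([*p[:2],190],83.2))"
```

```text
t 38.5 tcp [478.5   4.1 184.2] [179.7   0.   90. ] F [ 1.9 -0.2 -1.2] w 37.7 q [ -2.  -5. 118.  -0.  66.  -3.]
[555.154  277.6048   0.    ] ([0.911, 0.257, -0.018, 0.004, -0.0, 0.076], 6)
```

>>> {"api": "apply_moves", "payload": {
  "plan": [
    [0.45, 0.12, -0.018, 0.003, 0, 0.076, 0],
    [0.911, 0.257, -0.018, 0.003, 0, 0.076, 0],
    [0.911, 0.257, -0.018, 0.003, 0, 0.076, 0],
    [0.911, 0.257, -0.018, 0.003, 0, 0.076, 0],
    [0.911, 0.257, -0.018, 0.003, 0, 0.076, 0],
    [0.911, 0.257, -0.018, 0.003, 0, 0.076, 0],
    [0.911, 0.257, 0.1, 0.003, 0, 0.076, 0],
    [0.911, 0.257, 0.2, 0.003, 0, 0.076, 0],
    [0.911, 0.257, 0.3, 0.003, 0, 0.076, 0],
    [0.911, 0.257, 0.3, 0.003, 0, 0.076, 0]
  ]
}}

```text
time: 39.5
tcp_pos: [551.3, 275.7, 88.8]
tcp_rot: [-179.5, 0.3, 83.2]
contact_force: [-0.4, 0.3, -2.6]
gripper_width: 37.7
```

```bash
python3 -c "
from h import *
wt(3);p=case(-22,0,0);print(rel([*p[:2],25],83.2))
f=grab_frame('scene');crop(f,'c4.png',150,180,310,300,5)"
```

```text
F [ 0.   -0.13 -1.19]
t 39.65 tcp [556.5 277.7  95.7] [179.9  -0.   83.2] F [-0.   0.3 -0.5] w 38.1 q [ 24.  16. 106.  -0.  58.  31.]
([-0.001, -0.005, 0.236, 0.001, -0.0, 0.0], 2)
```

View pics/c4.png

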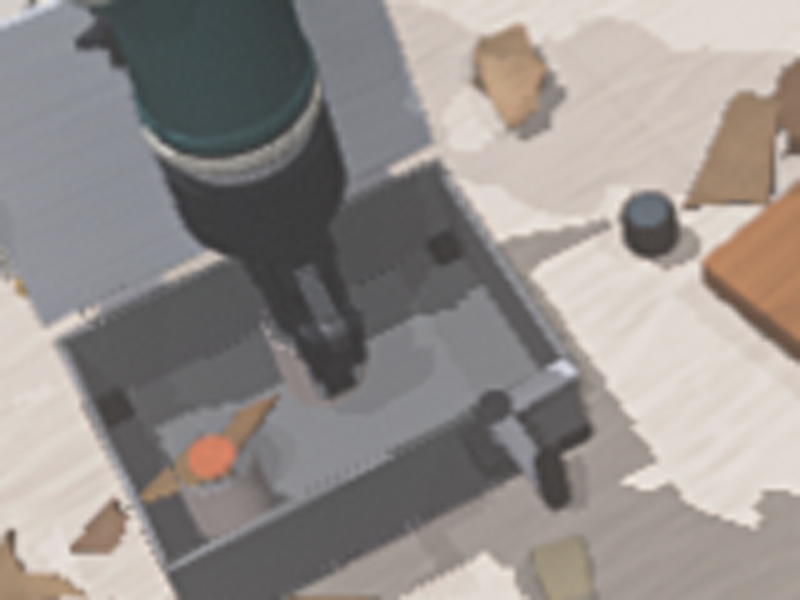

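>>> {"api": "apply_moves", "payload": {
  "plan": [
    [0, -0.003, 0.07, 0, 0, 0, 0],
    [0, -0.005, 0.14, 0, 0, 0, 0],
    [0, -0.005, 0.19, 0, 0, 0, 0],
    [0, -0.005, 0.215, 0, 0, 0, 0],
    [0, -0.005, 0.228, 0, 0, 0, 0],
    [0, -0.005, 0.236, 0, 0, 0, 0],
    [0, -0.005, 0.236, 0, 0, 0, 0]
  ]
}}

```text
time: 40.4
tcp_pos: [556.5, 278.4, 26.4]
tcp_rot: [179.7, -0.1, 83.2]
contact_force: [0.5, 1.1, -1.7]
gripper_width: 38.0
```

```bash
python3 -c "
from h import *
wt(3)"
```

```text
F [-0.23  0.53 -1.84]
t 40.55 tcp [556.6 278.5  26.6] [ 1.797e+02 -1.000e-01  8.320e+01] F [-0.1  0.8 -1.7] w 38.2 q [ 24.  21. 108.  -0.  51.  31.]
```

>>> {"api": "apply_moves", "payload": {
  "plan": [
    [0, 0, 0.007, 0, 0, 0, 0],
    [0, 0, 0.014, 0, 0, 0, 0],
    [0, 0, 0.017, 0, 0, 0, 0]
  ]
}}

```text
time: 40.85
tcp_pos: [557.5, 278.9, 24.3]
tcp_rot: [179.7, -0.2, 83.2]
contact_force: [-6.1, -2.7, 18.1]
gripper_width: 38.0
```

```bash
python3 -c "
from h import *
wt(3)"
```

```text
F [-4.42 -1.38 12.74]
t 41.0 tcp [557.4 278.9  24.3] [179.7  -0.2  83.2] F [-4.3 -0.9 13.6] w 37.8 q [ 24.  21. 108.  -0.  51.  31.]
```

>>> {"api": "apply_moves", "payload": {
  "plan": [
    [0, 0, -0.008, 0, 0, 0, 0.65],
    [0, 0, -0.008, 0, 0, 0, 0.65],
    [0, 0, -0.008, 0, 0, 0, 0.65],
    [0, 0, -0.08, 0, 0, 0, 0.65],
    [0, 0, -0.2, 0, 0, 0, 0.65],
    [0, 0, -0.35, 0, 0, 0, 0.65],
    [0, 0, -0.5, 0, 0, 0, 0.65],
    [0, 0, -0.65, 0, 0, 0, 1],
    [0, 0, -0.65, 0, 0, 0, 1]
  ]
}}

```text
time: 41.9
tcp_pos: [560.6, 280.5, 228.1]
tcp_rot: [179.0, -0.6, 83.2]
contact_force: [0.7, -0.3, 0.9]
gripper_width: 82.3
```

```bash
python3 -c "
from h import *
st();print(rel([470,20,230],87))
f=grab_frame('scene');crop(f,'c5.png',150,180,310,300,5)"
```

```text
t 41.9 tcp [560.6 280.5 228.1] [179.   -0.6  83.2] F [ 0.7 -0.3  0.9] w 82.3 q [24.  9. 99. -0. 70. 31.]
([-0.898, -0.197, -0.019, 0.012, -0.006, -0.042], 6)
```

View pics/c5.png

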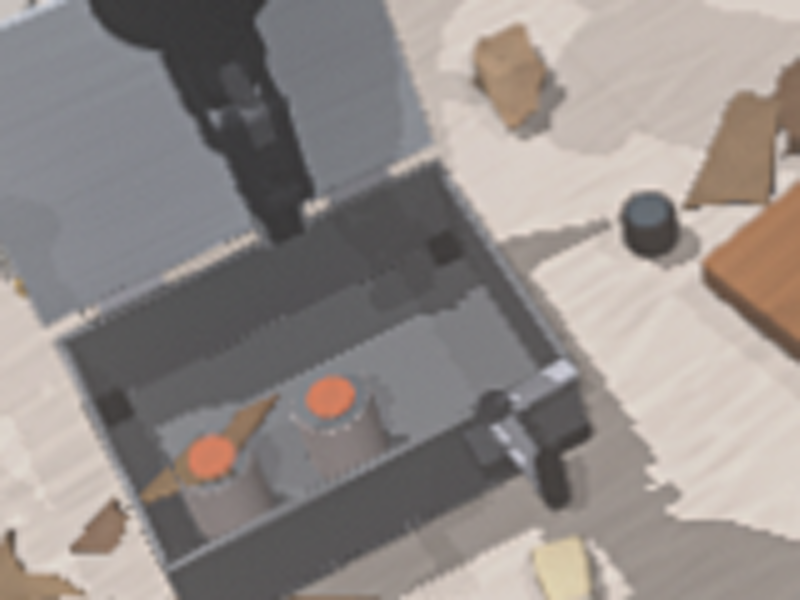

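Two mounts stand in the case. On to the third mould at about (427,-316).

>>> {"api": "apply_moves", "payload": {
  "plan": [
    [-0.898, -0.197, -0.019, 0.012, -0.005, -0.042, 1],
    [-0.898, -0.197, -0.019, 0.012, -0.005, -0.042, 1],
    [-0.898, -0.197, -0.019, 0.012, -0.005, -0.042, 1],
    [-0.898, -0.197, -0.019, 0.012, -0.005, -0.042, 1],
    [-0.898, -0.197, -0.019, 0.012, -0.005, -0.042, 1],
    [-0.898, -0.197, -0.019, 0.012, -0.005, -0.042, 1],
    [-0.898, -0.197, -0.019, 0.012, -0.005, -0.042, 1]
  ]
}}

```text
time: 42.65
tcp_pos: [466.3, 16.6, 225.3]
tcp_rot: [-179.5, 0.1, 86.7]
contact_force: [-0.2, 0.7, 0.1]
gripper_width: 85.6
```

```bash
python3 -c "
from h import *
st();print(rel([440,-240,200],90))
mounts((380,480,-380,-250),110)"
```

```text
t 42.65 tcp [466.3  16.6 225.3] [-1.795e+02  1.000e-01  8.670e+01] F [-0.2  0.7  0.1] w 85.6 q [ -1.  -7. 116.  -0.  71.   2.]
([-0.859, -0.038, 0.086, -0.005, 0.001, -0.036], 6)
top 331 [ 427.8 -315.6  110. ] [ 427.8 -316.   109.6]
scene 249 [ 423.9 -312.2  110. ] [ 424.2 -312.5  109.6]
```

>>> {"api": "apply_moves", "payload": {
  "plan": [
    [-0.859, -0.038, 0.086, -0.005, 0, -0.036, 1],
    [-0.859, -0.038, 0.086, -0.005, 0, -0.036, 1],
    [-0.859, -0.038, 0.086, -0.005, 0, -0.036, 1],
    [-0.859, -0.038, 0.086, -0.005, 0, -0.036, 1],
    [-0.859, -0.038, 0.086, -0.005, 0, -0.036, 1],
    [-0.859, -0.038, 0.086, -0.005, 0, -0.036, 1],
    [-0.859, -0.038, 0.086, -0.005, 0, -0.036, 1]
  ]
}}

```text
time: 43.45
tcp_pos: [442.3, -237.9, 198.8]
tcp_rot: [-180.0, -0.1, 90.0]
contact_force: [0.0, -0.5, 0.4]
gripper_width: 85.5
```

```bash
python3 -c "
from h import *
st();print(rel([427.5,-315,180],90))
print(rel([427.5,-315,66],90))"
```

```text
t 43.45 tcp [ 442.3 -237.9  198.8] [-1.8e+02 -1.0e-01  9.0e+01] F [ 0.  -0.5  0.4] w 85.5 q [-31.  -2. 115.   0.  68. -31.]
([-0.257, -0.049, 0.062, -0.0, -0.001, 0.0], 2)
([-0.258, -0.049, 0.442, -0.0, -0.001, 0.0], 4)
```

>>> {"api": "apply_moves", "payload": {
  "plan": [
    [-0.257, -0.049, 0.03, 0, -0.001, 0, 1],
    [-0.257, -0.049, 0.05, 0, -0.001, 0, 1],
    [-0.257, -0.049, 0.06, 0, -0.001, 0, 1],
    [-0.257, -0.049, 0.2, 0, -0.001, 0, 1],
    [-0.257, -0.049, 0.32, 0, -0.001, 0, 1],
    [-0.257, -0.049, 0.4, 0, -0.001, 0, 1],
    [-0.257, -0.049, 0.442, 0, -0.001, 0, 1],
    [-0.257, -0.049, 0.442, 0, -0.001, 0, 1],
    [-0.257, -0.049, 0.442, 0, -0.001, 0, 0.4],
    [-0.257, -0.049, 0.442, 0, -0.001, 0, 0.2],
    [-0.257, -0.049, 0.442, 0, -0.001, 0, 0],
    [-0.257, -0.049, 0.442, 0, -0.001, 0, 0],
    [-0.257, -0.049, 0.442, 0, -0.001, 0, 0],
    [-0.257, -0.049, 0.36, 0, -0.001, 0, 0],
    [-0.257, -0.049, 0.2, 0, -0.001, 0, 0],
    [-0.257, -0.049, 0.1, 0, -0.001, 0, 0],
    [-0.257, -0.049, 0.1, 0, -0.001, 0, 0],
    [-0.257, -0.049, 0.1, 0, -0.001, 0, 0]
  ]
}}

```text
time: 45.25
tcp_pos: [427.7, -315.1, 169.1]
tcp_rot: [180.0, 0.0, 90.0]
contact_force: [0.2, 0.9, -3.3]
gripper_width: 54.7
```

```bash
python3 -c "
from h import *
wt(8)
print(rel([460,-150,170],90))"
```

```text
F [-0.2   0.03 -2.86]
t 45.65 tcp [ 427.1 -314.5  167.5] [-1.799e+02 -1.000e-01  9.000e+01] F [-1.1 -0.1 -2.8] w 54.7 q [-39.   2. 113.   0.  64. -39.]
([0.548, 0.11, -0.008, -0.001, -0.001, 0.0], 4)
```

>>> {"api": "apply_moves", "payload": {
  "plan": [
    [0.3, 0.06, -0.01, 0, 0, 0, 0],
    [0.9, 0.13, -0.01, 0, 0, 0, 0],
    [0.9, 0.13, -0.01, 0, 0, 0, 0],
    [0.9, 0.13, -0.01, 0, 0, 0, 0],
    [0.9, 0.13, -0.01, 0, 0, 0, 0],
    [0.9, 0.13, -0.01, 0, 0, 0, 0],
    [0.9, 0.13, -0.01, 0, 0, 0, 0]
  ]
}}

```text
time: 46.35
tcp_pos: [466.0, -41.5, 170.7]
tcp_rot: [-179.9, -0.2, 90.3]
contact_force: [-0.1, -0.7, -3.7]
gripper_width: 55.2
```

```bash
python3 -c "
from h import *
wt(2)
print(rel([472,8,130],90))"
```

```text
F [-0.61 -0.4  -2.3 ]
t 46.45 tcp [466.  -44.1 170.7] [-1.799e+02 -1.000e-01  9.010e+01] F [-0.5 -0.4 -2.6] w 54.6 q [ -8.  -5. 120.   0.  65.  -9.]
([0.173, 0.021, 0.136, -0.002, -0.001, 0.001], 2)
```

>>> {"api": "apply_moves", "payload": {
  "plan": [
    [0.173, 0.021, 0.03, 0, 0, 0, 0],
    [0.173, 0.021, 0.1, 0, 0, 0, 0],
    [0.173, 0.021, 0.14, 0, 0, 0, 0],
    [0.173, 0.021, 0.14, 0, 0, 0, 0],
    [0.173, 0.021, 0.14, 0, 0, 0, 0]
  ]
}}

```text
time: 46.95
tcp_pos: [472.1, 6.6, 128.8]
tcp_rot: [-179.8, -0.1, 90.0]
contact_force: [0.8, 0.1, -1.2]
gripper_width: 54.8
```

```bash
python3 -c "
from h import *
wt(2)
print(rel([472,8,125],90)[0],rel([472,8,91],90)[0])"
```

```text
F [ 0.24  0.07 -1.15]
t 47.05 tcp [472.7   6.8 129.6] [-1.799e+02 -1.000e-01  9.000e+01] F [ 0.7 -0.4 -0.9] w 55.1 q [ -2.  -2. 122.   0.  60.  -2.]
[0.004, -0.002, 0.015, -0.001, -0.001, 0.0] [0.004, -0.002, 0.129, -0.001, -0.001, 0.0]
```

>>> {"api": "apply_moves", "payload": {
  "plan": [
    [0.003, 0, 0.015, 0, 0, 0, 0],
    [0.003, 0, 0.131, 0, 0, 0, 0],
    [0.003, 0, 0.131, 0, 0, 0, 0],
    [0.003, 0, 0.015, 0, 0, 0, 0],
    [0.003, 0, 0.015, 0, 0, 0, 0],
    [0.003, 0, 0.131, 0, 0, 0, 0],
    [0.003, 0, 0.131, 0, 0, 0, 0],
    [0.003, 0, 0.015, 0, 0, 0, 0],
    [0.003, 0, 0.0, 0, 0, 0, 0],
    [0.003, 0, 0.0, 0, 0, 0, 0],
    [0.003, 0, 0.0, 0, 0, 0, 0]
  ]
}}

```text
time: 48.15
tcp_pos: [471.9, 7.7, 128.6]
tcp_rot: [-179.9, -0.1, 90.0]
contact_force: [0.1, 0.7, -1.5]
gripper_width: 54.8
```

```bash
python3 -c "
from h import *
wt(8)
f=grab_frame('scene');crop(f,'b10.png',240,150,400,290,4)"
```

```text
F [ 0.14  0.35 -1.51]
t 48.55 tcp [472.3   7.7 129.1] [-1.799e+02 -1.000e-01  9.000e+01] F [ 1.1  1.1 -1.8] w 54.3 q [ -2.  -2. 122.   0.  60.  -2.]
```

View pics/b10.png

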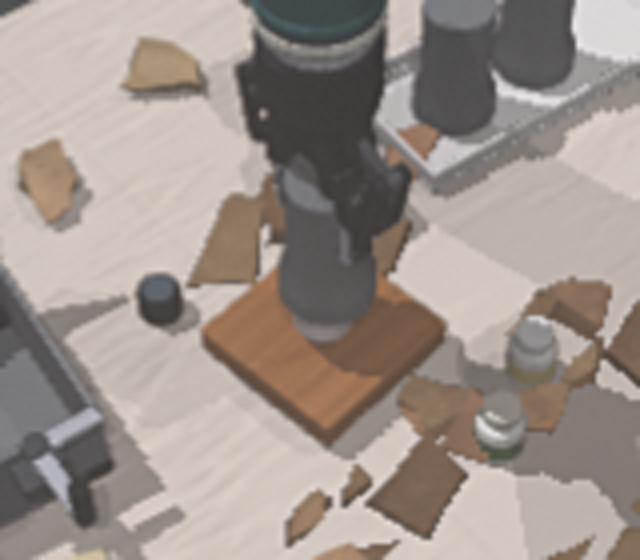

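Third mount is out too. Lift straight off.

>>> {"api": "apply_moves", "payload": {
  "plan": [
    [0, 0, -0.07, 0, 0, 0, 0],
    [0, 0, -0.14, 0, 0, 0, 0],
    [0, 0, -0.21, 0, 0, 0, 0],
    [0, 0, -0.3, 0, 0, 0, 0],
    [0, 0, -0.37, 0, 0, 0, 0],
    [0, 0, -0.37, 0, 0, 0, 0]
  ]
}}

```text
time: 49.2
tcp_pos: [475.1, 7.5, 243.9]
tcp_rot: [179.7, -0.0, 90.0]
contact_force: [0.7, -0.2, -0.4]
gripper_width: 55.0
```

```bash
python3 -c "
from h import *
f=grab_frame('scene');crop(f,'b11.png',240,150,400,290,4);st()
print(rel([572.5,-370,235],87))"
```

```text
t 49.25 tcp [473.8   7.5 241.7] [ 1.799e+02 -1.000e-01  9.000e+01] F [ 0.2 -0.9 -2.4] w 54.8 q [ -2.  -8. 115.   0.  73.  -2.]
([-1.259, 0.328, 0.022, 0.001, -0.001, 0.034], 8)
```

View pics/b11.png

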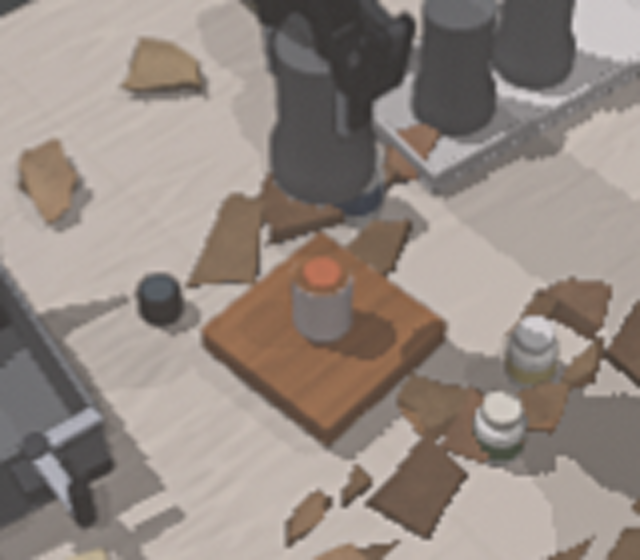

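>>> {"api": "apply_moves", "payload": {
  "plan": [
    [-0.4, 0.1, 0.02, 0, 0, 0.034, 0],
    [-0.98, 0.25, 0.02, 0, 0, 0.034, 0],
    [-0.98, 0.25, 0.02, 0, 0, 0.034, 0],
    [-0.98, 0.25, 0.02, 0, 0, 0.034, 0],
    [-0.98, 0.25, 0.02, 0, 0, 0.034, 0],
    [-0.98, 0.25, 0.02, 0, 0, 0.034, 0],
    [-0.98, 0.25, 0.02, 0, 0, 0.034, 0],
    [-0.98, 0.25, 0.02, 0, 0, 0.034, 0]
  ]
}}

```text
time: 50.05
tcp_pos: [547.9, -287.3, 232.6]
tcp_rot: [-179.9, -0.2, 86.8]
contact_force: [-0.1, 0.8, -1.2]
gripper_width: 55.2
```

```bash
python3 -c "
from h import *
wt(1)
print(rel([572.5,-370,235],87));print(rel([572.5,-370,110],87))"
```

```text
F [-0.64  0.18 -1.47]
t 50.1 tcp [ 547.9 -286.   233. ] [-179.9   -0.2   86.9] F [-0.6  0.2 -1.5] w 54.9 q [-30.   9.  99.   0.  72. -27.]
([-0.275, 0.097, -0.008, -0.001, -0.002, -0.001], 2)
([-0.277, 0.098, 0.409, -0.001, -0.002, -0.001], 4)
```

>>> {"api": "apply_moves", "payload": {
  "plan": [
    [-0.276, 0.097, 0, 0, 0, 0, 0],
    [-0.276, 0.097, 0, 0, 0, 0, 0],
    [-0.276, 0.097, 0.05, 0, 0, 0, 0],
    [-0.276, 0.097, 0.2, 0, 0, 0, 0],
    [-0.276, 0.097, 0.32, 0, 0, 0, 0],
    [-0.276, 0.097, 0.409, 0, 0, 0, 0],
    [-0.276, 0.097, 0.409, 0, 0, 0, 0],
    [-0.276, 0.097, 0.409, 0, 0, 0, 0]
  ]
}}

```text
time: 50.9
tcp_pos: [571.8, -367.8, 109.5]
tcp_rot: [-179.8, -0.3, 87.0]
contact_force: [1.0, -0.4, -0.9]
gripper_width: 55.0
```

```bash
python3 -c "
from h import *
wt(2)
print(rel([572.5,-370,66],87));f=grab_frame('top');crop(f,'b12.png',330,130,490,290,4)"
```

```text
F [ 0.16 -0.56 -0.75]
t 51.0 tcp [ 573.7 -369.7  112.5] [ 1.799e+02 -1.000e-01  8.700e+01] F [ 0.4 -0.6 -1.1] w 55.0 q [-35.  21.  97.   0.  62. -32.]
([-0.001, -0.004, 0.155, 0.001, -0.001, -0.0], 1)
```

View pics/b12.png

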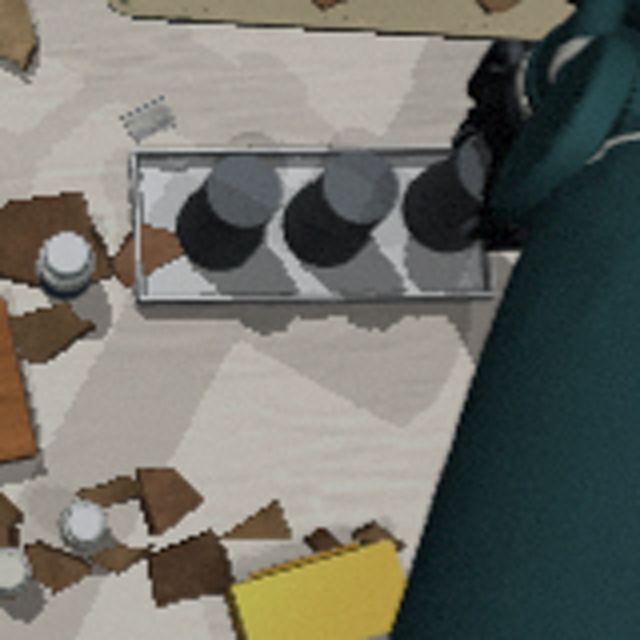

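>>> {"api": "apply_moves", "payload": {
  "plan": [
    [0.004, -0.002, 0.05, 0, 0, 0, 0],
    [0.004, -0.002, 0.1, 0, 0, 0, 0],
    [0.004, -0.002, 0.13, 0, 0, 0, 0],
    [0.004, -0.002, 0.145, 0, 0, 0, 0],
    [0.004, -0.002, 0.155, 0, 0, 0, 0],
    [0.004, -0.002, 0.165, 0, 0, 0, 0],
    [0.004, -0.002, 0.165, 0, 0, 0, 0]
  ]
}}

```text
time: 51.75
tcp_pos: [573.0, -368.8, 64.5]
tcp_rot: [180.0, -0.1, 86.9]
contact_force: [-3.2, 2.4, 4.4]
gripper_width: 54.8
```

```bash
python3 -c "
from h import *
wt(3)"
```

```text
F [-3.92  2.03  5.16]
t 51.9 tcp [ 573.  -368.9   64.5] [ 1.80e+02 -1.00e-01  8.69e+01] F [-4.9  2.3  5.3] w 55.1 q [-35.  24.  99.   0.  57. -32.]
```

>>> {"api": "apply_moves", "payload": {
  "plan": [
    [0, 0, -0.004, 0, 0, 0, 0.8],
    [0, 0, -0.004, 0, 0, 0, 1],
    [0, 0, -0.004, 0, 0, 0, 1],
    [0, 0, -0.004, 0, 0, 0, 1],
    [0, 0, -0.1, 0, 0, 0, 1],
    [0, 0, -0.2, 0, 0, 0, 1],
    [0, 0, -0.35, 0, 0, 0, 1],
    [0, 0, -0.5, 0, 0, 0, 1],
    [0, 0, -0.5, 0, 0, 0, 1]
  ]
}}

```text
time: 52.8
tcp_pos: [577.1, -371.9, 224.1]
tcp_rot: [179.2, 0.4, 86.9]
contact_force: [0.7, -0.2, 0.9]
gripper_width: 85.3
```

```bash
python3 -c "
from h import *
st()
f=mounts()
print(rel([475,8,200],90))"
```

```text
t 52.8 tcp [ 577.1 -371.9  224.1] [179.2   0.4  86.9] F [ 0.7 -0.2  0.9] w 85.3 q [-35.  16.  92.   0.  72. -32.]
top 55 [474.5   6.8  85. ] [474.3   6.4  85.8]
scene 56 [474.5   6.3  85. ] [474.1   6.5  85.4]
scene 44 [458.8  18.3  85. ] [458.1  17.6  80. ]
([1.24, -0.397, 0.053, 0.003, 0.001, -0.034], 8)
```

>>> {"api": "apply_moves", "payload": {
  "plan": [
    [0.98, -0.31, 0.03, 0.003, 0, -0.034, 1],
    [0.98, -0.31, 0.03, 0.003, 0, -0.034, 1],
    [0.98, -0.31, 0.03, 0.003, 0, -0.034, 1],
    [0.98, -0.31, 0.03, 0.003, 0, -0.034, 1],
    [0.98, -0.31, 0.03, 0.003, 0, -0.034, 1],
    [0.98, -0.31, 0.03, 0.003, 0, -0.034, 1],
    [0.98, -0.31, 0.03, 0.003, 0, -0.034, 1]
  ]
}}

```text
time: 53.6
tcp_pos: [493.5, -66.7, 204.4]
tcp_rot: [-179.7, -0.1, 90.2]
contact_force: [0.7, 0.0, -0.7]
gripper_width: 85.2
```

```bash
python3 -c "
from h import *
st()
print(rel([474.5,6.5,120],90))"
```

```text
t 53.6 tcp [493.5 -66.7 204.4] [-1.797e+02 -1.000e-01  9.020e+01] F [ 0.7  0.  -0.7] w 85.2 q [-11.  -3. 115.   0.  69. -11.]
([0.244, -0.061, 0.282, -0.004, -0.001, 0.003], 3)
```

>>> {"api": "apply_moves", "payload": {
  "plan": [
    [0.244, -0.061, 0.02, -0.003, 0, 0, 1],
    [0.244, -0.061, 0.1, -0.003, 0, 0, 1],
    [0.244, -0.061, 0.2, -0.003, 0, 0, 1],
    [0.244, -0.061, 0.28, -0.003, 0, 0, 1],
    [0.244, -0.061, 0.28, -0.003, 0, 0, 1],
    [0.244, -0.061, 0.28, -0.003, 0, 0, 1]
  ]
}}

```text
time: 54.2
tcp_pos: [473.5, 6.1, 119.5]
tcp_rot: [-179.8, -0.1, 90.2]
contact_force: [0.9, 0.3, 0.3]
gripper_width: 85.5
```

```bash
python3 -c "
from h import *
st()
print(rel([474.5,6.5,48],90))"
```

```text
t 54.2 tcp [473.5   6.1 119.5] [-1.798e+02 -1.000e-01  9.020e+01] F [0.9 0.3 0.3] w 85.5 q [ -2.  -1. 122.   0.  59.  -3.]
([0.001, 0.004, 0.238, -0.002, -0.001, 0.002], 2)
```

>>> {"api": "apply_moves", "payload": {
  "plan": [
    [0, 0.003, 0.08, 0, 0, 0, 1],
    [0, 0.003, 0.16, 0, 0, 0, 1],
    [0, 0.003, 0.22, 0, 0, 0, 1],
    [0, 0.003, 0.238, 0, 0, 0, 1],
    [0, 0.003, 0.238, 0, 0, 0, 1],
    [0, 0.003, 0.238, 0, 0, 0, 0.4],
    [0, 0.003, 0.238, 0, 0, 0, 0.2],
    [0, 0.003, 0.238, 0, 0, 0, 0],
    [0, 0.003, 0.238, 0, 0, 0, 0],
    [0, 0.003, 0.238, 0, 0, 0, 0],
    [0, 0.003, 0.15, 0, 0, 0, 0],
    [0, 0.003, 0.0, 0, 0, 0, 0],
    [0, 0.003, -0.15, 0, 0, 0, 0],
    [0, 0.003, -0.2, 0, 0, 0, 0]
  ]
}}

```text
time: 55.6
tcp_pos: [477.7, 5.9, 184.9]
tcp_rot: [179.7, -0.1, 90.2]
contact_force: [0.7, -0.3, -1.7]
gripper_width: 38.1
```

```bash
python3 -c "
from h import *
st();p=case(-22,-60,0);print(p,rel([*p[:2],195],83.2))"
```

```text
t 55.6 tcp [477.7   5.9 184.9] [ 1.797e+02 -1.000e-01  9.020e+01] F [ 0.7 -0.3 -1.7] w 38.1 q [ -2.  -5. 118.   0.  66.  -3.]
[548.05   218.0248   0.    ] ([0.706, 0.238, -0.032, 0.003, -0.001, 0.078], 5)
```

>>> {"api": "apply_moves", "payload": {
  "plan": [
    [0.35, 0.12, -0.03, 0.003, 0, 0.078, 0],
    [0.706, 0.238, -0.03, 0.003, 0, 0.078, 0],
    [0.706, 0.238, -0.03, 0.003, 0, 0.078, 0],
    [0.706, 0.238, -0.03, 0.003, 0, 0.078, 0],
    [0.706, 0.238, -0.03, 0.003, 0, 0.078, 0],
    [0.706, 0.238, -0.03, 0.003, 0, 0.078, 0],
    [0.706, 0.238, 0.1, 0.003, 0, 0.078, 0],
    [0.706, 0.238, 0.2, 0.003, 0, 0.078, 0],
    [0.706, 0.238, 0.29, 0.003, 0, 0.078, 0],
    [0.706, 0.238, 0.29, 0.003, 0, 0.078, 0]
  ]
}}

```text
time: 56.6
tcp_pos: [544.1, 215.8, 93.4]
tcp_rot: [-179.5, 0.2, 83.2]
contact_force: [-1.4, -0.7, -1.2]
gripper_width: 38.4
```

```bash
python3 -c "
from h import *
wt(3);p=case(-22,-60,0);print(rel([*p[:2],26],83.2))
f=grab_frame('scene');crop(f,'c6.png',150,180,310,300,5)"
```

```text
F [ 0.54 -0.16 -0.69]
t 56.75 tcp [549.3 217.9  99.7] [ 1.799e+02 -1.000e-01  8.320e+01] F [ 0.2 -0.2 -0.6] w 38.0 q [ 19.  13. 110.   0.  58.  26.]
([-0.0, -0.004, 0.246, 0.001, -0.001, -0.0], 2)
```

View pics/c6.png

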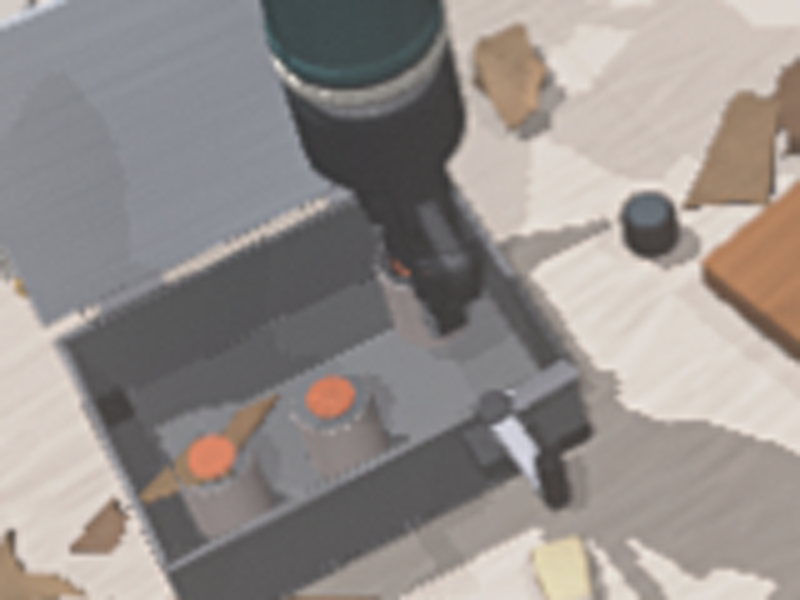

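>>> {"api": "apply_moves", "payload": {
  "plan": [
    [0, -0.002, 0.07, 0, 0, 0, 0],
    [0, -0.004, 0.14, 0, 0, 0, 0],
    [0, -0.004, 0.19, 0, 0, 0, 0],
    [0, -0.004, 0.222, 0, 0, 0, 0],
    [0, -0.004, 0.238, 0, 0, 0, 0],
    [0, -0.004, 0.246, 0, 0, 0, 0],
    [0, -0.004, 0.246, 0, 0, 0, 0],
    [0, -0.004, 0.253, 0, 0, 0, 0],
    [0, -0.004, 0.253, 0, 0, 0, 0]
  ]
}}

```text
time: 57.7
tcp_pos: [549.3, 218.7, 25.0]
tcp_rot: [179.8, -0.2, 83.2]
contact_force: [0.7, -0.3, -1.6]
gripper_width: 38.0
```

```bash
python3 -c "
from h import *
wt(3)"
```

```text
F [ 0.1  -0.   -0.99]
t 57.85 tcp [549.2 218.6  24.9] [179.8  -0.2  83.2] F [ 0.4  0.6 -1.4] w 37.7 q [ 19.  18. 112.   0.  50.  26.]
```

>>> {"api": "apply_moves", "payload": {
  "plan": [
    [0, 0, 0.005, 0, 0, 0, 0],
    [0, 0, 0.01, 0, 0, 0, 0],
    [0, 0, 0.01, 0, 0, 0, 0]
  ]
}}

```text
time: 58.15
tcp_pos: [549.5, 218.8, 24.4]
tcp_rot: [179.8, -0.2, 83.2]
contact_force: [-5.5, -2.2, 14.7]
gripper_width: 38.2
```

```bash
python3 -c "
from h import *
wt(3)"
```

```text
F [-5.9  -2.21 13.51]
t 58.3 tcp [549.5 218.8  24.4] [179.8  -0.2  83.2] F [-6.3 -2.1 13.5] w 37.9 q [ 19.  18. 112.   0.  50.  26.]
```

>>> {"api": "apply_moves", "payload": {
  "plan": [
    [0, 0, -0.006, 0, 0, 0, 0.65],
    [0, 0, -0.006, 0, 0, 0, 0.65],
    [0, 0, -0.006, 0, 0, 0, 0.65],
    [0, 0, -0.08, 0, 0, 0, 0.65],
    [0, 0, -0.2, 0, 0, 0, 0.65],
    [0, 0, -0.35, 0, 0, 0, 0.65],
    [0, 0, -0.5, 0, 0, 0, 0.65],
    [0, 0, -0.65, 0, 0, 0, 1],
    [0, 0, -0.65, 0, 0, 0, 1]
  ]
}}

```text
time: 59.2
tcp_pos: [553.5, 219.9, 228.0]
tcp_rot: [179.1, -0.5, 83.2]
contact_force: [-0.0, 0.9, 0.6]
gripper_width: 81.4
```

```bash
python3 -c "
from h import *
st();print(rel([420,-20,260],87))"
```

```text
t 59.2 tcp [553.5 219.9 228. ] [179.1  -0.5  83.2] F [-0.   0.9  0.6] w 81.4 q [ 19.   6. 103.   0.  70.  26.]
([-0.846, -0.345, -0.12, 0.01, -0.006, -0.042], 6)
```

>>> {"api": "apply_moves", "payload": {
  "plan": [
    [-0.846, -0.345, -0.12, 0.01, 0, -0.042, 1],
    [-0.846, -0.345, -0.12, 0.01, 0, -0.042, 1],
    [-0.846, -0.345, -0.12, 0.01, 0, -0.042, 1],
    [-0.846, -0.345, -0.12, 0.01, 0, -0.042, 1],
    [-0.846, -0.345, -0.12, 0.01, 0, -0.042, 1],
    [-0.846, -0.345, -0.12, 0.01, 0, -0.042, 1],
    [-0.846, -0.345, -0.12, 0.01, 0, -0.042, 1],
    [-0.846, -0.345, -0.12, 0.01, 0, -0.042, 1]
  ]
}}

```text
time: 60.0
tcp_pos: [420.1, -20.2, 259.6]
tcp_rot: [179.9, -0.5, 86.9]
contact_force: [0.7, 1.1, -0.5]
gripper_width: 85.7
```

```bash
python3 -c "
from h import *
st()
f=grab_frame('scene');crop(f,'e1.png',140,110,440,310,2.6)
f=grab_frame('top');crop(f,'e2.png',170,130,470,290,2.6)
mounts((500,700,150,390),60)"
```

```text
t 60.0 tcp [420.1 -20.2 259.6] [179.9  -0.5  86.9] F [ 0.7  1.1 -0.5] w 85.7 q [ -7. -15. 119.   1.  76.  -4.]
top 302 [625.1 323.7  60. ] [646.9 369.7  59.7]
top 73 [569.9 165.3  60. ] [568.4 165.8  58.9]
top 25 [555.8 329.1  60. ] [556.3 328.1  53.9]
top 54 [564.3 343.6  60. ] [564.1 344.1  60.7]
top 53 [556.4 279.5  60. ] [556.5 278.7  60.7]
top 21 [545.  266.2  60. ] [544.5 264.8  54.1]
top 55 [548.6 219.4  60. ] [548.5 220.2  60.7]
top 17 [533.9 210.5  60. ] [532.3 208.5  55. ]
top 18 [511.1 363.8  60. ] [511.2 365.1  59.7]
top 24 [503.7 305.3  60. ] [503.9 304.2  58.6]
scene 504 [641.8 253.6  60. ] [653.3 249.9  59.1]
scene 59 [547.9 218.4  60. ] [547.6 218.7  60.4]
scene 45 [529.3 224.5  60. ] [531.6 225.1  54.1]
scene 66 [556.1 278.9  60. ] [555.6 279.1  59.8]
scene 46 [537.3 284.5  60. ] [539.6 284.1  54. ]
scene 56 [563.5 342.3  60. ] [563.3 342.2  60.1]
scene 48 [545.1 347.   60. ] [547.7 346.8  53.3]
scene 233 [506.8 334.2  60. ] [508.2 334.1  58.9]
```

View pics/e1.png

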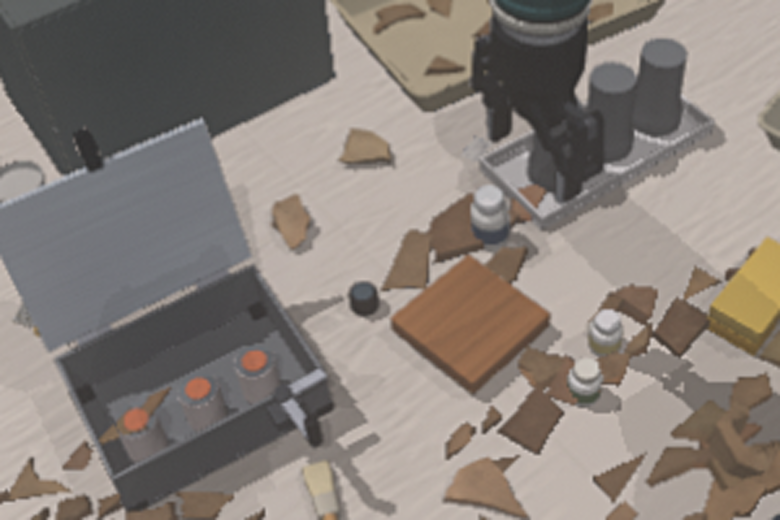

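View pics/e2.png

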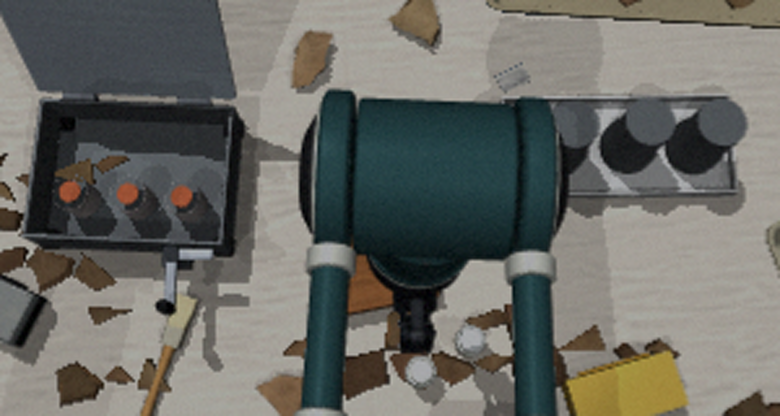

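```bash
python3 -c "
from h import *
f=mounts((500,660,-430,-135),114)
def m(n,x,y,h):
    pass
g=grab_frame('scene');p=cloud(g);p0=cloud(dict(np.load('scene0.npz')))
for nm,x,y,r in (('loupe',570,74,25),('blue',555,-88,25),('c1',363,-82,22),('c2',356,-28,22)):
    for q in (p0,p):
        k=(np.hypot(q[...,0]-x,q[...,1]-y)<r)&(q[...,2]>18); print(nm,k.sum(),np.nanmean(q[k],0).round(1))
crop(g,'e3.png',330,110,430,200,7)"
```

```text
top 260 [ 582.2 -215.4  114. ] [ 582.4 -215.2  113.7]
top 302 [ 578.  -293.9  114. ] [ 578.5 -294.   113.2]
top 305 [ 571.2 -370.6  114. ] [ 571.4 -370.8  113.3]
scene 203 [ 565.5 -365.1  114. ] [ 567.2 -367.4  112. ]
scene 213 [ 574.6 -290.6  114. ] [ 575.  -291.1  113.6]
loupe 92 [570.3  74.6  25.9]
loupe 94 [570.5  74.7  25.5]
blue 278 [551.  -84.9  52.4]
blue 282 [551.  -84.7  52.2]
c1 172 [362.5 -81.4  37.9]
c1 244 [364.  -77.3 212.4]
c2 120 [350.4 -23.8  35.2]
c2 461 [355.4 -19.9 278.9]
```

View pics/e3.png

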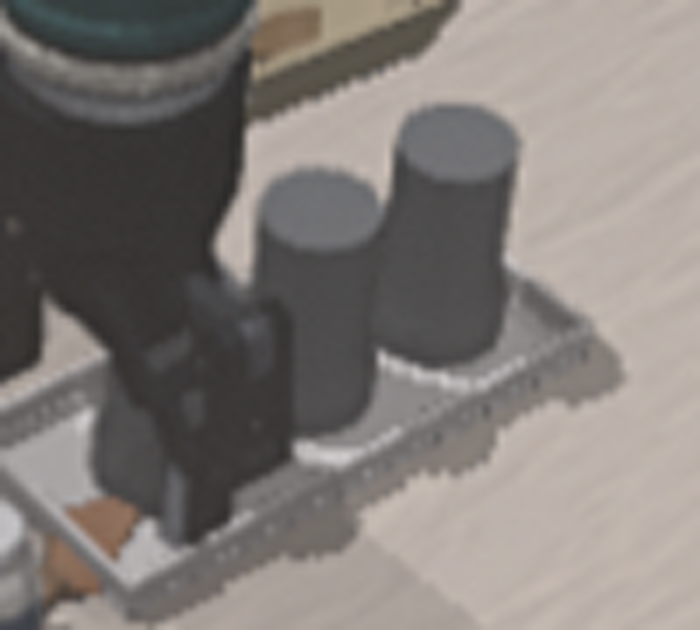

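All three moulds stand in the tray, with their tops near z = 114 mm. The gripper is clear of everything, so I am handing in.

```bash
python3 -c "
from cell import close_job
print(close_job())"
```

```text
the job is handed in; nothing more can be done
None
```

The job is done and was handed in at about 60 s of the 208 s allowed.

- **Latch and lid:** I swung the latch to about 1.4 rad and pulled the lid up by its tab to about 1.8 rad. It stayed open when released and was still open in the last pictures.
- **Moulds and mounts:** None of the three moulds was empty. Each mount came out after two or three raps on the block. I set the mounts in the case and stood the moulds mouth down in the tray.

**Last checks:**
- Both cameras show three upright mounts in the case, with tops at about z = 60 mm. The three moulds stand in the tray, with tops at about z = 113–114 mm. The gripper was empty and touching nothing.
- The loupe and the blue bottle measured in their original places. The arm was in front of the other two small bottles in the last depth check, so it gave no valid position for them. In the pictures they look unmoved.
- The two cameras disagreed by 3–4 mm throughout, and the top camera agreed better with where the gripper actually met the objects.
- The force reading was too noisy to tell a full mould from an empty one, so I judged that from pictures.
- I noticed no slackened grip and no mount knocked aside.

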